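Shut down the polishing unit

TASK

Shut down the green polishing unit: first turn the large dial (speed) on its sloped console fully anticlockwise to its end stop, and only then lower the raised hood gently until it is fully closed, without letting it slam. Leave the small dial (lamp) as it is set and do not disturb the loose things standing around the machine.

Things in the scene. Friction and masses are not known exactly. Their poses are not given: they have to be found in the camera images.
- polisher: Green benchtop polishing unit, fixed, 280 mm deep (x) by 340 mm wide (y). Origin: on the bench, mid-width, 170 mm behind its front edge; x points from its front to its back, y to its own left, z up; its front faces roughly to the robot's left (yaw -1.5 to -1.0). Behind a sloped console a tray with rims 100 mm high holds a motor and two white buffing wheels (tops at 140 mm).
- console (a point): Middle of the sloped console's surface: 115 mm in front of the polisher's origin, 65 mm up; axes as the polisher's. The console is flat, rises towards the back at 35 degrees, from z = 30 to 100 mm over 100 mm of depth. On it, 80 mm to either side of this point, stand two black bar-grip dials, one large and one small; which is left and which right varies.
- speed_dial (a joint): Angle (rad) of the large dial. 0 = end stop, fully anticlockwise (off) as seen looking at the console; grows clockwise, to a stop at 5.24. Drag torque about 0.12 N m; it stays where it is left. It starts between 2.1 and 3.4.
- speed_dial_grip (a point): Point on the large dial's axis, 33 mm out from the console, 14 mm below the grip's top. z: the axis, out of the console (35 degrees from vertical, leaning to the machine's front); x: along the bar grip to its white pointer line; turns with the dial. Bar grip: 64 mm long, 16 mm thick, top 47 mm out from the console; round skirt 68 mm in diameter, its top 8 mm out.
- hood (a joint): Angle (rad) of the hood: 0 = fully closed on the tray, grows as it opens, to 1.35. Stiff hinge (0.85 N m of friction): the hood (0.5 kg) stays where it is left and must be brought down all the way. It starts between 0.7 and 1.0.
- hood_handle (a point): Middle of the hood's bar handle: round steel bar, 14 mm diameter, along the machine's y (138 mm free between its arms), 50 mm in front of the hood's front face, in the plane of its top. y of the point is along the bar. Hood closed: the bar is over the console, 157 mm above the bench; open: it is the hood's highest edge, 0.28 to 0.31 m up. Seen from above it is free on both sides at every angle.
- hood_hinge (a point): Middle of the hood's hinge axis, which runs along the machine's y on the tray's rear rim, 100 mm above the bench. With the hood closed the handle is 213 mm in front of it and 57.5 mm above it (221 mm away). The hood is 334 mm wide, 163 mm deep, 60 mm high, open below.
- lamp_dial (a joint): Angle (rad) of the small dial, to be left alone; drawn at random.
- lamp_dial_pointer (a point): Pointer end of the small dial's bar grip (40 mm long, 12 mm thick, 33 mm out from the console), 20 mm from its axis and 19 mm out from the console.
- compound_bar: Loose bystander: brick-brown bar of polishing compound, 110 x 45 x 35 mm, on the bench in front of or behind the machine; origin under its centre.
- tin: Loose bystander: plain grey metal jar, 68 mm diameter, 75 mm high, on the bench in front of or behind the machine; origin under its centre.
- steel_block: Loose bystander: flat square steel bench block, 75 x 75 x 22 mm, on the bench in front of or behind the machine; origin under its centre.

How it is judged:
On the way, in this order (a step that is already met when the one before it is completed fails the run):
1. the large dial is turned fully anticlockwise to its end stop while the hood is still open (value of joint speed_dial below 0.06 rad and value of joint hood above 0.3 rad), for 0.2 s.
2. the hood is lowered fully closed (value of joint hood below 0.03 rad), for 0.2 s.
At the end, for the whole second after the job is handed in: The large dial is at its anticlockwise end stop (within 0.06 rad), the hood is fully closed (within 0.03 rad), and the small dial is where it was set (its pointer moved less than 6 mm); the compound bar, the tin and the steel block are within 20 mm of where they stood (value of joint speed_dial below 0.06 rad and value of joint hood below 0.03 rad and distance of lamp_dial_pointer from where it was at the start of the episode below 0.006 m and distance of each of compound_bar, tin, steel_block from where it was at the start of the episode below 0.02 m); the robot touches nothing.
It fails at once if the hood is slammed (closing faster than 2 rad/s) (velocity of joint hood below -2 rad/s).
It fails at once if the small dial is turned (its pointer moved more than 6 mm) (distance of lamp_dial_pointer from where it was at the start of the episode above 0.006 m).
It fails at once if the compound bar is moved more than 20 mm (distance of compound_bar from where it was at the start of the episode above 0.02 m).
It fails at once if the tin is moved more than 20 mm (distance of tin from where it was at the start of the episode above 0.02 m).
It fails at once if the steel block is moved more than 20 mm (distance of steel_block from where it was at the start of the episode above 0.02 m).
It also fails if it takes over 72 s, if anything falls off the work surface, if the arm or the gripper's body presses on something with over 40 N, if the wrist force passes 120 N, or if a joint passes its speed limit or range.

ROBOT

A 7-joint arm with a two-finger parallel gripper is mounted at the origin on the work surface. World frame = base frame: x ahead of the robot, y to its left, z up, the work surface at z = 0. Lengths are in m, angles in rad, forces in N, time in s.
With the tool pointing down it reaches from about 0.4 to 0.85 m from the base axis. Payload 10.4 kg.
Tool frame: the origin (TCP) lies midway between the tips of the shut fingers; the grasp point (between the pads) lies r.grip_point_offset behind it (r.grip_point_offset is the distance from the TCP to the grasp point, in m); z points along the fingers, y is the line along which they close (so a half turn about z gives the same grasp; the last joint's range is limited). The gripper opens to 87 mm and grips with 3 to 60 N. Pads are 19 mm wide; open, the fingers measure 117 mm over their backs; the gripper's body (75 mm by 190 mm) begins 51 mm behind the grasp point.
Start: joints at [-1.146, 0.332, -0.065, 1.46, 0.022, 1.35, -0.088], TCP at [0.271, 0.563, 0.184] pointing down, gripper open.
Joint ranges: [-2.6, 2.6], [-0.5, 2.12], [-1.47, 1.34], [0.16, 2.42], [-1.27, 4.41], [0.06, 2.06], [-2.6, 2.6]. Speed limits (rad/s): [2.22, 2.22, 2.79, 2.79, 3.14, 3.14, 3.14].

INTERFACE

Orientations are given as a unit quaternion [x, y, z, w].
In Python, from bench import r gives the robot as it stands.
- The arm moves only by the tool play_rows, never from a script. Its arguments are lists of equal length, an entry for each row: "claw": the closure, from 0 (fully open) to 1 (shut); "delta_pos": the shift along the tool's x, y, z scaled (see below), a list of three; "delta_rot": the turn, a rotation vector about the tool's x, y, z scaled (see below), a list of three. A call has 1 to 8 rows; each row shifts and turns the commanded pose from where the row before left it, along the tool's axes as they then stand; what a row does not reach is not made up. The controller multiplies each number of a shift by 200 mm and each number of a turn by pi rad. A row lasts 1/10 s, in which the tool goes at most 50 mm and 8.59 degrees, less where a joint would pass 70% of its speed; a pose out of reach is approached as far as the arm can. A call with a number of a shift or a turn outside -1 to 1 is refused whole. A call with a gripper value outside its range is refused whole. The fingers move at their own pace and stop on an object; "squeeze" is the grip in N (left out, the last holds). Time passes only in rows, so rows that do not move let the fingers close. It gives the time, the measured TCP pose, the force, the opening and the grip force at its end, in the units of the state.
- r.read_state(): the state, without advancing time (a new reading comes with each control period).
- r.camera(name): name is "side" or "top" or "wrist"; returns a dict with "pixels" (400x640x3 uint8, red, green, blue), "camera_matrix" (3x3 intrinsics, pixels), "cam_to_world" (4x4, takes a point from camera to world coordinates); the wrist camera has in their place "hand_eye" (4x4, takes a point from camera to tool coordinates, whose origin is the TCP and whose axes are the flange's). Camera axes: x right, y up, looking along -z (the intrinsics and any distortion apply to the point x, -y, -z); pixel columns grow to the right and rows downward; lengths in m; the calibration is good to about 2 mm. A picture is of the moment at which its call begins: read the wrist's pose just before it. There is no depth.
- r.close_job(): hands the job in; it is judged then, once.
The state is a dict: "time": time; "joint_positions": joint angles; "joint_vel": joint speeds; "joint_torque": joint torques, N m; "ee_pos": TCP position; "eef_rot": TCP orientation; "ft_force": force on the tool from outside, world axes, zero at the start; "torque": the same for the moment, N m; "width": finger opening in m; "grip_force": force on a finger pad.
Only numpy, scipy, OpenCV 4.12 (cv2) and the standard library are available. Lean on these libraries where they do the work, as an engineer would, in place of code of your own. Each camera call takes 0.05 s, during which the arm holds its last target. There are 200 camera calls.

## Working session

There is one attempt and no reset: what is moved stays moved. The work goes in short steps, Python scripts to look and compute and a tool call to move; the robot and the scene stay as the last step left them, time stands still between calls to the robot, and variables do not carry over. Pictures are saved under pics/ and viewed, at most 10 in all, crops included, and the job is handed in when it is done.

Besides the shell and the picture viewer there is one more tool, called after "Call:" as name(argument=value, ...), one argument or row to a line, values as JSON. play_rows: Moves the arm, as the interface text tells. Shifts and turns lie within -1 to 1; 1 stands for 200 mm of shift or pi rad of turn. Its arguments: {"type":"object","properties":{"claw":{"type":"array"},"delta_pos":{"type":"array"},"delta_rot":{"type":"array"},"squeeze":{"type":"number"}},"required":["claw","delta_pos","delta_rot"]}

```bash
mkdir -p pics; ls; python3 - <<'E'
from bench import r
import cv2,numpy as np
np.set_printoptions(precision=4,suppress=True)
s=r.read_state();print(s['time'],s['ee_pos'],s['eef_rot'],s['width'],r.grip_point_offset)
for n in('top','side'):
    c=r.camera(n);cv2.imwrite(f'pics/{n}0.png',c['pixels'][:,:,::-1]);print(n,c['camera_matrix'],c['cam_to_world'],[k for k in c])
E
```

```text
pics
0.0 [0.2704 0.563  0.1829] [ 0.222   0.975  -0.0007 -0.0001] 0.08717903020027426 0.0187
top [[425.8421   0.     318.6957]
 [  0.     425.8421 193.8076]
 [  0.       0.       1.    ]] [[ 0.0058  0.9876 -0.1566  0.4228]
 [-1.      0.0052 -0.0039  0.0008]
 [-0.0031  0.1566  0.9877  0.9956]
 [ 0.      0.      0.      1.    ]] ['pixels', 'camera_matrix', 'cam_to_world']
side [[460.7765   0.     321.7995]
 [  0.     460.7765 197.634 ]
 [  0.       0.       1.    ]] [[-0.2465 -0.6653  0.7047  1.3849]
 [ 0.969  -0.1546  0.193   0.2256]
 [-0.0195  0.7304  0.6828  0.9125]
 [ 0.      0.      0.      1.    ]] ['pixels', 'camera_matrix', 'cam_to_world']
```

View pics/top0.png

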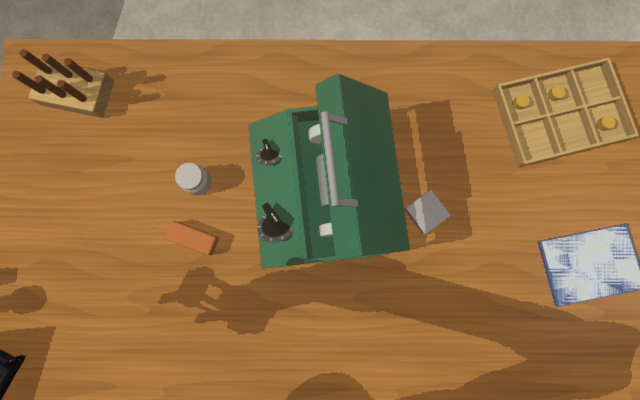

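View pics/side0.png

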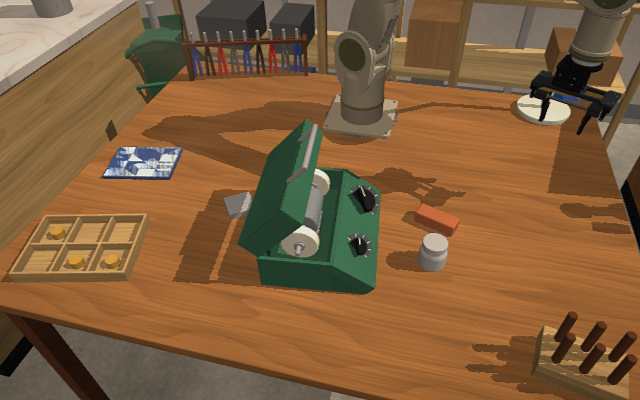

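```bash
python3 - <<'E'
import cv2,numpy as np
a=cv2.imread('pics/top0.png');b=cv2.imread('pics/side0.png')
A=cv2.resize(a[125:255,240:340],None,fx=4,fy=4,interpolation=cv2.INTER_CUBIC)
B=cv2.resize(b[170:300,320:420],None,fx=4,fy=4,interpolation=cv2.INTER_CUBIC)
cv2.imwrite('pics/z1.png',np.hstack([A,B]))
E
```

```text
(no output)
```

View pics/z1.png

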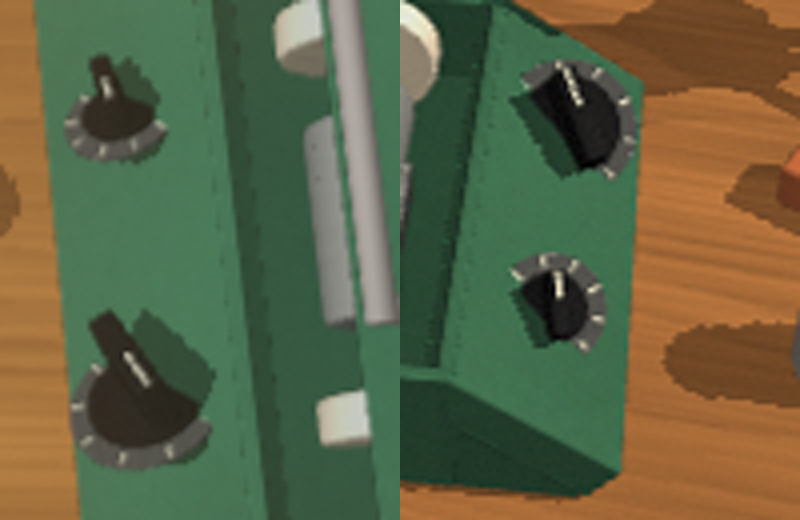

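```bash
cat > h.py <<'E'
import numpy as np,cv2
from bench import r
np.set_printoptions(precision=4,suppress=True)
K={'top':np.array([[425.8421,0,318.6957],[0,425.8421,193.8076],[0,0,1]]),'side':np.array([[460.7765,0,321.7995],[0,460.7765,197.634],[0,0,1]])}
def cams():
    return {n:r.camera(n) for n in('top','side')}
def ray(c,u,v):
    k=c['camera_matrix'];T=c['cam_to_world']
    d=T[:3,:3]@np.array([(u-k[0,2])/k[0,0],-(v-k[1,2])/k[1,1],-1]);return T[:3,3],d
def onz(c,u,v,z):
    o,d=ray(c,u,v);return o+d*(z-o[2])/d[2]
def proj(c,P):
    T=c['cam_to_world'];k=c['camera_matrix'];p=(np.atleast_2d(P)-T[:3,3])@T[:3,:3]
    return np.c_[k[0,0]*p[:,0]/-p[:,2]+k[0,2],k[1,1]*-p[:,1]/-p[:,2]+k[1,2]]
def tri(c1,p1,c2,p2):
    (o1,d1),(o2,d2)=ray(c1,*p1),ray(c2,*p2)
    s=np.linalg.lstsq(np.c_[d1,-d2],o2-o1,rcond=None)[0]
    a,b=o1+s[0]*d1,o2+s[1]*d2;return (a+b)/2,np.linalg.norm(a-b)
E
python3 - <<'E'
from h import *
C=cams();t,s=C['top'],C['side']
for u,v,z in((249,124,.03),(262,268,.03),(293,109,.1),(305,260,.1)): print(onz(t,u,v,z))
Z=lambda x,y:(240+x/4,125+y/4)
Y=lambda x,y:(320+(x-400)/4,170+y/4)
print('line ends',tri(t,Z(122,350),s,Y(565,68)),tri(t,Z(150,388),s,Y(580,103)))
print('line ends sw',tri(t,Z(122,350),s,Y(580,103)),tri(t,Z(150,388),s,Y(565,68)))
print('small', tri(t,Z(103,75),s,Y(557,272)),tri(t,Z(110,100),s,Y(562,297)))
for u,v in((378,291),(374,187),):print('sidefront',onz(s,u,v,.03))
img=cv2.imread('pics/top0.png');hsv=cv2.cvtColor(img,cv2.COLOR_BGR2HSV)
m=cv2.inRange(hsv,(60,80,20),(90,255,255));cs=max(cv2.findContours(m,0,2)[0],key=cv2.contourArea)
print(cv2.approxPolyDP(cs,3,True)[:,0].tolist())
img=cv2.imread('pics/side0.png');hsv=cv2.cvtColor(img,cv2.COLOR_BGR2HSV)
m=cv2.inRange(hsv,(60,80,20),(90,255,255));m[:,:230]=0;cs=max(cv2.findContours(m,0,2)[0],key=cv2.contourArea)
print(cv2.approxPolyDP(cs,3,True)[:,0].tolist())
E
```

```text
[0.7418 0.1699 0.03  ]
[0.4074 0.1304 0.03  ]
[0.7534 0.062  0.1   ]
[0.4254 0.032  0.1   ]
line ends (array([0.5212, 0.0976, 0.1357]), np.float64(0.008740282120798411)) (array([0.5042, 0.0967, 0.0893]), np.float64(0.009833682500078753))
line ends sw (array([0.5234, 0.1047, 0.1087]), np.float64(0.0006826765943248296)) (array([0.5025, 0.0897, 0.1174]), np.float64(0.0012604070373900722))
small (array([0.6712, 0.1181, 0.1111]), np.float64(0.0006917528407699128)) (array([0.6648, 0.1193, 0.0822]), np.float64(0.0025280181402872206))
sidefront [0.7495 0.1795 0.03  ]
sidefront [0.397 0.111 0.03 ]
[[337, 75], [316, 85], [317, 107], [288, 110], [250, 125], [258, 221], [265, 215], [261, 205], [267, 201], [273, 207], [276, 202], [282, 208], [281, 218], [285, 217], [293, 230], [285, 241], [267, 243], [260, 239], [263, 267], [285, 265], [292, 257], [311, 262], [386, 253], [380, 252], [389, 246], [383, 245], [395, 231], [392, 222], [399, 220], [402, 203], [394, 148], [389, 144], [390, 138], [386, 136], [385, 141], [377, 127], [368, 126], [367, 121], [359, 125], [357, 122], [364, 119], [358, 120], [354, 114], [351, 118], [344, 112]]
[[306, 119], [270, 153], [238, 244], [258, 256], [262, 283], [366, 293], [374, 287], [378, 209], [372, 216], [365, 212], [349, 189], [356, 184], [371, 186], [378, 194], [379, 205], [380, 191], [346, 170], [314, 166], [322, 134], [318, 128], [308, 170], [286, 183], [286, 178], [301, 164], [308, 136], [302, 142], [296, 141], [311, 126]]
```

```bash
cat >> h.py <<'E'
yaw=-1.46;PO=None
def frame(yaw):
    x=np.array([np.cos(yaw),np.sin(yaw),0]);y=np.array([-x[1],x[0],0]);z=np.array([0,0,1.])
    a=np.radians(35);n=-np.sin(a)*x+np.cos(a)*z;u=np.cos(a)*x+np.sin(a)*z
    return x,y,z,u,n
E
python3 - <<'E'
from h import *
C=cams();x,y,z,u,n=frame(-1.46)
cm=np.array([.582,.0985,.065])
th=np.linspace(0,6.28,60);out=[]
for nm,(a,b,c_,d) in(('top',(125,255,240,340)),('side',(170,300,320,420))):
    c=C[nm];im=cv2.resize(cv2.imread(f'pics/{nm}0.png')[a:b,c_:d],None,fx=4,fy=4,interpolation=cv2.INTER_CUBIC)
    def dr(P,col):
        q=((proj(c,P)-[c_,a]+.5)*4).astype(int);cv2.polylines(im,[q],False,col,1)
    for sgn,R,h in((-1,.034,.008),(1,.022,.008)):
        b0=cm+sgn*.08*y
        dr(b0+h*n+R*(np.cos(th)[:,None]*u+np.sin(th)[:,None]*y),(0,255,255))
        dr(np.array([b0,b0+(.047 if sgn<0 else .033)*n]),(0,0,255))
    dr(np.array([cm+i*.05*u/np.cos(np.radians(35))+j*.17*y for i,j in((-1,-1),(-1,1),(1,1),(1,-1),(-1,-1))])-0,(255,255,0))
    out.append(im)
cv2.imwrite('pics/z2.png',np.hstack(out))
E
```

```text
(no output)
```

View pics/z2.png

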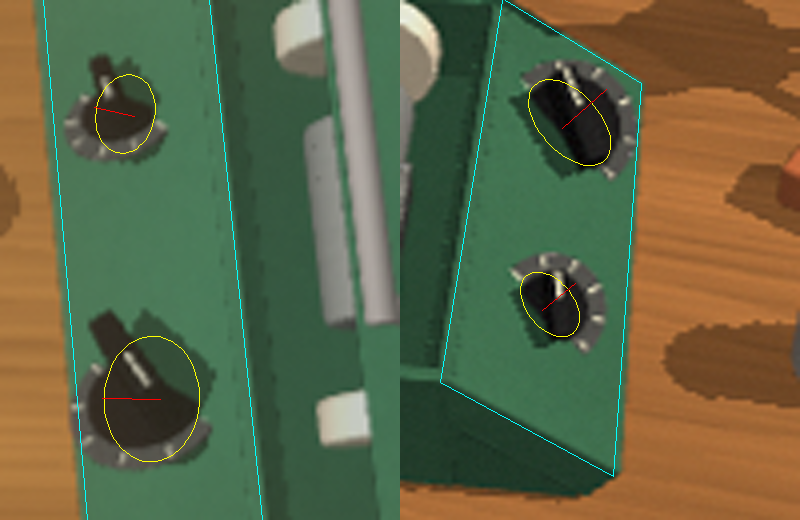

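```bash
cat >> h.py <<'E'
from scipy.spatial.transform import Rotation as Rn
cm=np.array([.582,.0985,.065])
X,Y,Z,U,N=frame(-1.46)
D=cm-.08*Y
def now():
    s=r.read_state();return np.array(s['ee_pos']),Rn.from_quat(s['eef_rot']),s
def toolR(z,ax,which='x'):
    z=z/np.linalg.norm(z);a=ax-z*(ax@z);a/=np.linalg.norm(a)
    if which=='x': x=a;y=np.cross(z,x)
    else: y=a;x=np.cross(y,z)
    return Rn.from_matrix(np.c_[x,y,z])
def plan(p,R,n,via=None):
    p0,R0,s=now();w=(R0.inv()*R).as_rotvec()
    print('dist',np.linalg.norm(p-p0),'rotdeg',np.degrees(np.linalg.norm(w)),'rows',n,'turn/row',np.round(w/n/np.pi,4).tolist())
    Rk=R0;dp=(p-p0)/n
    for k in range(n):
        print(np.round(Rk.inv().apply(dp)/.2,3).tolist());Rk=Rk*Rn.from_rotvec(w/n)
E
python3 - <<'E'
from h import *
p0,R0,s=now();print(D,N)
# minimal rotation to z=-N
z0=R0.as_matrix()[:,2];q=Rn.align_vectors([-N],[z0])[0]
ax=np.cross(z0,-N);ang=np.arctan2(np.linalg.norm(ax),z0@-N);q=Rn.from_rotvec(ax/np.linalg.norm(ax)*ang)
plan(D+N*.22,q*R0,14)
E
```

```text
[0.5025 0.0897 0.065 ] [-0.0634  0.5701  0.8192]
dist 0.4154297772897812 rotdeg 34.97824483419576 rows 14 turn/row [0.0118, -0.0074, 0.0]
[-0.124, -0.078, -0.022]
[-0.124, -0.079, -0.016]
[-0.125, -0.08, -0.01]
[-0.125, -0.08, -0.005]
[-0.125, -0.08, 0.001]
[-0.125, -0.08, 0.007]
[-0.125, -0.079, 0.013]
[-0.124, -0.079, 0.019]
[-0.124, -0.078, 0.024]
[-0.123, -0.077, 0.03]
[-0.122, -0.076, 0.036]
[-0.122, -0.074, 0.041]
[-0.12, -0.073, 0.047]
[-0.119, -0.071, 0.052]
```

Call:
play_rows(
  claw=[0,0,0,0,0,0,0,0],
  delta_pos=[
    [0,0,-0.2],
    [-0.124,-0.078,-0.022],
    [-0.124,-0.079,-0.016],
    [-0.125,-0.08,-0.01],
    [-0.125,-0.08,-0.005],
    [-0.125,-0.08,0.001],
    [-0.125,-0.08,0.007],
    [-0.125,-0.079,0.013],
  ],
  delta_rot=[
    [0,0,0],
    [0.0118,-0.0074,0],
    [0.0118,-0.0074,0],
    [0.0118,-0.0074,0],
    [0.0118,-0.0074,0],
    [0.0118,-0.0074,0],
    [0.0118,-0.0074,0],
    [0.0118,-0.0074,0],
  ],
)

```text
time: 1.1
ee_pos: [0.3802, 0.3884, 0.2549]
eef_rot: [0.219, 0.964, -0.145, 0.051]
ft_force: [0.3, 0.2, -0.1]
width: 0.0868
grip_force: 0.0
```

Call:
play_rows(
  claw=[0,0,0,0,0,0,0,0],
  delta_pos=[
    [-0.124,-0.079,0.019],
    [-0.124,-0.078,0.024],
    [-0.123,-0.077,0.03],
    [-0.122,-0.076,0.036],
    [-0.122,-0.074,0.041],
    [-0.12,-0.073,0.047],
    [-0.119,-0.071,0.052],
    [0,0,0],
  ],
  delta_rot=[
    [0.0118,-0.0074,0],
    [0.0118,-0.0074,0],
    [0.0118,-0.0074,0],
    [0.0118,-0.0074,0],
    [0.0118,-0.0074,0],
    [0.0118,-0.0074,0],
    [0.0118,-0.0074,0],
    [0,0,0],
  ],
)

```text
time: 1.9
ee_pos: [0.4898, 0.2123, 0.286]
eef_rot: [0.214, 0.929, -0.286, 0.1]
ft_force: [0.2, -0.7, 0.8]
width: 0.0869
grip_force: 0.0
```

```bash
python3 - <<'E'
from h import *
p,R,s=now();print(p,R.as_matrix(),s['joint_positions'],s['time'])
c=r.camera('wrist');print(c['hand_eye'],c['camera_matrix'],[k for k in c])
cv2.imwrite('pics/w1.png',c['pixels'][:,:,::-1])
T=np.eye(4);T[:3,:3]=R.as_matrix();T[:3,3]=p;c['cam_to_world']=T@c['hand_eye']
print(proj(c,[D,D+.008*N,D+.047*N,D+.047*N+.03*U,D+.047*N+.03*Y]))
E
```

```text
[0.4898 0.2123 0.286 ] [[-0.889   0.4536  0.0627]
 [ 0.3397  0.7451 -0.574 ]
 [-0.3071 -0.489  -0.8164]] [-0.9309  0.3454  0.1399  1.3854  0.4308  1.8054  0.3465] 1.9
[[ 0.0004  0.9542  0.2993  0.0813]
 [ 1.     -0.0003 -0.0002 -0.001 ]
 [-0.0001  0.2993 -0.9542 -0.2015]
 [ 0.      0.      0.      1.    ]] [[350.7275   0.     319.6863]
 [  0.     350.7275 198.0539]
 [  0.       0.       1.    ]] ['pixels', 'camera_matrix', 'hand_eye']
[[337.786  141.9744]
 [338.068  142.9102]
 [339.5937 147.9746]
 [317.7627 161.5123]
 [352.7433 169.3686]]
```

View pics/w1.png

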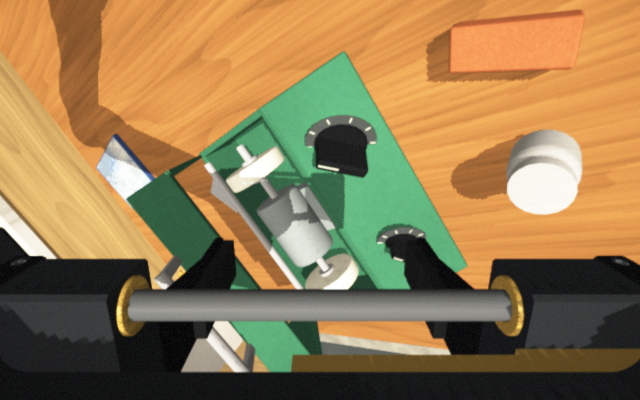

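```bash
python3 - <<'E'
import cv2
a=cv2.imread('pics/w1.png')[95:205,280:400]
a=cv2.convertScaleAbs(a,alpha=1.8,beta=20)
cv2.imwrite('pics/z3.png',cv2.resize(a,None,fx=5,fy=5,interpolation=cv2.INTER_CUBIC))
E
```

```text
(no output)
```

View pics/z3.png

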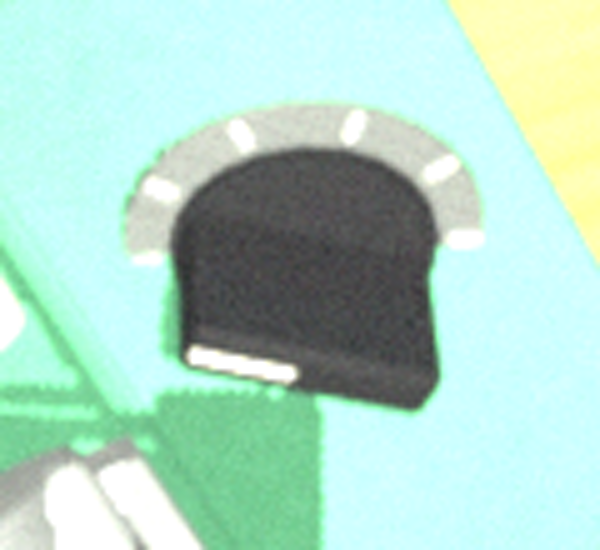

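```bash
cat >> h.py <<'E'
def wrist():
    p,R,s=now();c=r.camera('wrist');T=np.eye(4);T[:3,:3]=R.as_matrix();T[:3,3]=p
    c['cam_to_world']=T@c['hand_eye'];return c
def onplane(c,u,v,P,n):
    o,d=ray(c,u,v);return o+d*((P-o)@n)/(d@n)
E
python3 - <<'E'
from h import *
C=cams();w=wrist()
W=lambda x,y:(280+x/5,95+y/5)
Zt=lambda x,y:(240+x/4,125+y/4)
Ys=lambda x,y:(320+(x-400)/4,170+y/4)
def uv(c,pts,f,h=0):
    for q in pts:
        P=onplane(c,*f(*q),D+h*N,N)-D;print('  ',q,np.round([1e3*(P@U),1e3*(P@Y),1e3*np.hypot(P@U,P@Y),np.degrees(np.arctan2(P@Y,P@U))],0))
print('wrist ticks');uv(w,[(145,258),(160,188),(242,135),(353,125),(440,168),(465,240)],W)
print('top ticks');uv(C['top'],[(95,368),(80,408),(88,440),(122,460),(172,452),(203,430)],Zt)
print('side ticks');uv(C['side'],[(530,78),(567,68),(600,75),(625,103),(628,140),(610,172)],Ys)
for a in((190,355),(298,375)):
  for b in((122,350),(150,388)):print(a,b,tri(w,W(*a),C['top'],Zt(*b)))
  for b in((565,68),(580,103)):print(a,'side',b,tri(w,W(*a),C['side'],Ys(*b)))
E
```

```text
wrist ticks
   (145, 258) [ 30. -15.  34. -27.]
   (160, 188) [ 17. -28.  33. -59.]
   (242, 135) [  -7.  -29.   30. -104.]
   (353, 125) [ -33.  -16.   36. -154.]
   (440, 168) [-46.   5.  46. 174.]
   (465, 240) [-43.  25.  49. 150.]
top ticks
   (95, 368) [-44.  22.  50. 153.]
   (80, 408) [-58.   2.  58. 178.]
   (88, 440) [ -54.  -17.   57. -163.]
   (122, 460) [ -30.  -31.   43. -134.]
   (172, 452) [  6. -31.  31. -79.]
   (203, 430) [ 29. -22.  36. -37.]
side ticks
   (530, 78) [ 29. -28.  40. -44.]
   (567, 68) [  0. -59.  59. -90.]
   (600, 75) [ -27.  -72.   77. -111.]
   (625, 103) [ -50.  -60.   78. -130.]
   (628, 140) [ -55.  -26.   61. -155.]
   (610, 172) [-42.  14.  45. 162.]
(190, 355) (122, 350) (array([0.5126, 0.1008, 0.127 ]), np.float64(0.01752568207344098))
(190, 355) (150, 388) (array([0.5051, 0.0899, 0.1159]), np.float64(0.004836532179160758))
(190, 355) side (565, 68) (array([0.506 , 0.0918, 0.1196]), np.float64(0.002699061720565461))
(190, 355) side (580, 103) (array([0.5125, 0.0956, 0.1075]), np.float64(0.020627584467052724))
(298, 375) (122, 350) (array([0.5244, 0.1059, 0.102 ]), np.float64(0.0006135063821853186))
(298, 375) (150, 388) (array([0.5165, 0.0955, 0.0919]), np.float64(0.024194762230289605))
(298, 375) side (565, 68) (array([0.5163, 0.1028, 0.1191]), np.float64(0.0276112083804181))
(298, 375) side (580, 103) (array([0.5227, 0.1062, 0.106 ]), np.float64(0.00497516075249637))
```

```bash
python3 - <<'E'
from h import *
C=cams();w=wrist();t,s=C['top'],C['side']
print('nearfront tw',tri(t,(262.5,267.5),w,(344,52)))
print('nearfront sw',tri(s,(380,190.5),w,(344,52)))
print('farfront tw',tri(t,(249.5,124.5),w,(466,265)))
print('farfront sw',tri(s,(374.5,288),w,(466,265)))
print('farfront ts',tri(t,(249.5,124.5),s,(374.5,288)))
print('nearfront ts',tri(t,(262.5,267.5),s,(380,190.5)))
print('nearback sw',tri(s,(346,170),w,(262,108)))
print('proj model w',proj(w,[cm-.05*U/.819+.17*Y,cm-.05*U/.819-.17*Y,cm+.05*U/.819-.17*Y]))
im=cv2.imread('pics/w1.png');t0=cv2.imread('pics/top0.png');s0=cv2.imread('pics/side0.png')
a=cv2.resize(w['pixels'][40:290,190:480,::-1],(580,500),interpolation=2)
cv2.imwrite('pics/z4.png',np.hstack([a,cv2.resize(t0[240:280,250:320],None,fx=3,fy=3).repeat(1,0)[:500] if 0 else cv2.copyMakeBorder(cv2.resize(t0[190:285,250:320],None,fx=3,fy=3,interpolation=2),0,215,0,0,0)]))
E
```

```text
nearfront tw (array([0.4082, 0.1305, 0.0207]), np.float64(0.00035224229249447705))
nearfront sw (array([0.4072, 0.1318, 0.0275]), np.float64(0.004667528168407151))
farfront tw (array([0.7455, 0.1719, 0.0212]), np.float64(0.004903986214715328))
farfront sw (array([0.7425, 0.1729, 0.0275]), np.float64(0.005655774099158526))
farfront ts (array([0.7413, 0.1697, 0.0273]), np.float64(0.0010012715483973312))
nearfront ts (array([0.4084, 0.1296, 0.0303]), np.float64(0.0008244700663292864))
nearback sw (array([0.42  , 0.0335, 0.096 ]), np.float64(0.0026067456210045934))
proj model w [[460.0655 267.8052]
 [339.7335  53.8865]
 [256.6603 109.0739]]
```

View pics/z4.png

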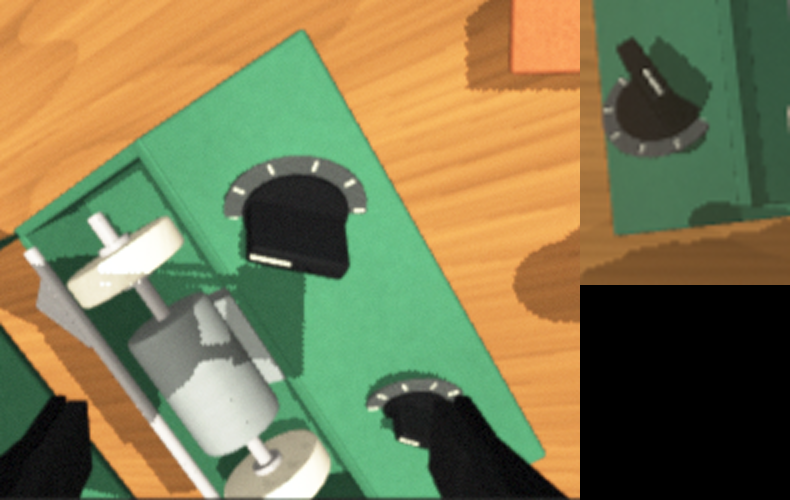

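```bash
python3 - <<'E'
from h import *
C=cams();w=wrist();t,s=C['top'],C['side']
W=lambda x,y:(280+(x-2)/5,95+(y-2)/5)
Zt=lambda x,y:(240+(x-1.5)/4,125+(y-1.5)/4)
a=[(145,258),(160,188),(242,135),(353,125),(440,168),(465,240)]
b=[(203,430),(172,452),(122,460),(88,440),(80,408),(95,368)]
P=[]
for i in range(6):
    p,e=tri(w,W(*a[i]),t,Zt(*b[i]));print(p,round(e*1e3,1),'above console mm',round(1e3*(p-cm)@N,1));P.append(p)
P=np.array(P);c=P.mean(0);n=np.linalg.svd(P-c)[2][2];n*=np.sign(n[2]);print('normal',n,'az',np.degrees(np.arctan2(n[1],n[0])),'tilt',np.degrees(np.arccos(n[2])))
E
```

```text
[0.4864 0.0648 0.086 ] 4.9 above console mm 4.0
[0.4726 0.0807 0.0866] 0.9 above console mm 14.5
[0.4684 0.1076 0.0829] 0.7 above console mm 27.1
[0.4791 0.1278 0.0685] 0.7 above console mm 26.1
[0.4988 0.1352 0.0528] 1.5 above console mm 16.2
[0.5214 0.1284 0.0447] 0.5 above console mm 4.3
normal [0.4779 0.2837 0.8313] az 30.690773401499822 tilt 33.76475063527672
```

```bash
cat >> h.py <<'E'
A_=np.array([.477,.31,.82]);A_/=np.linalg.norm(A_)
Cb=np.array([.5255,.1065,.106])
d_=np.array([-.019,-.0145,.0105])
E
python3 - <<'E'
from h import *
plan(Cb+.12*A_,toolR(-A_,-d_),20)
E
```

```text
dist 0.14403285538088395 rotdeg 111.4720045437056 rows 20 turn/row [0.0096, 0.0059, 0.0288]
[-0.021, 0.007, 0.028]
[-0.021, 0.01, 0.028]
[-0.02, 0.012, 0.027]
[-0.019, 0.015, 0.026]
[-0.018, 0.018, 0.025]
[-0.017, 0.02, 0.025]
[-0.016, 0.022, 0.024]
[-0.014, 0.024, 0.023]
[-0.012, 0.026, 0.022]
[-0.01, 0.028, 0.021]
[-0.008, 0.029, 0.02]
[-0.006, 0.03, 0.019]
[-0.003, 0.031, 0.018]
[-0.001, 0.032, 0.017]
[0.002, 0.032, 0.016]
[0.005, 0.033, 0.015]
[0.007, 0.032, 0.014]
[0.01, 0.032, 0.013]
[0.013, 0.031, 0.012]
[0.015, 0.03, 0.012]
```

Call:
play_rows(
  claw=[0.3,0.3,0.3,0.3,0.3,0.3,0.3,0.3],
  delta_pos=[
    [-0.021,0.007,0.028],
    [-0.021,0.01,0.028],
    [-0.02,0.012,0.027],
    [-0.019,0.015,0.026],
    [-0.018,0.018,0.025],
    [-0.017,0.02,0.025],
    [-0.016,0.022,0.024],
    [-0.014,0.024,0.023],
  ],
  delta_rot=[
    [0.0096,0.0059,0.0288],
    [0.0096,0.0059,0.0288],
    [0.0096,0.0059,0.0288],
    [0.0096,0.0059,0.0288],
    [0.0096,0.0059,0.0288],
    [0.0096,0.0059,0.0288],
    [0.0096,0.0059,0.0288],
    [0.0096,0.0059,0.0288],
  ],
)

```text
time: 3.2
ee_pos: [0.5262, 0.1868, 0.253]
eef_rot: [0.558, 0.758, -0.322, 0.1]
ft_force: [-1.0, -0.1, -0.4]
width: 0.0607
grip_force: 0.0
```

```bash
python3 - <<'E'
from h import *
p,R,s=now();print(p,s['joint_positions']);plan(Cb+.12*A_,toolR(-A_,-d_),12)
E
```

```text
[0.5262 0.1868 0.253 ] [-0.8502  0.6124  0.305   1.1361  0.2631  1.9558 -0.2147]
dist 0.08608968300961435 rotdeg 66.71780374182914 rows 12 turn/row [0.0096, 0.0059, 0.0288]
[-0.012, 0.026, 0.021]
[-0.01, 0.028, 0.02]
[-0.008, 0.029, 0.019]
[-0.006, 0.03, 0.018]
[-0.003, 0.031, 0.017]
[-0.001, 0.032, 0.016]
[0.002, 0.032, 0.015]
[0.005, 0.032, 0.015]
[0.007, 0.032, 0.014]
[0.01, 0.032, 0.013]
[0.013, 0.031, 0.012]
[0.015, 0.03, 0.011]
```

Call:
play_rows(
  claw=[0.3,0.3,0.3,0.3,0.3,0.3],
  delta_pos=[
    [-0.012,0.026,0.021],
    [-0.01,0.028,0.02],
    [-0.008,0.029,0.019],
    [-0.006,0.03,0.018],
    [-0.003,0.031,0.017],
    [-0.001,0.032,0.016],
  ],
  delta_rot=[
    [0.0096,0.0059,0.0288],
    [0.0096,0.0059,0.0288],
    [0.0096,0.0059,0.0288],
    [0.0096,0.0059,0.0288],
    [0.0096,0.0059,0.0288],
    [0.0096,0.0059,0.0288],
  ],
)

```text
time: 3.8
ee_pos: [0.5547, 0.1655, 0.2292]
eef_rot: [0.764, 0.554, -0.319, 0.091]
ft_force: [-0.2, 0.9, 0.5]
width: 0.0609
grip_force: 0.0
```

```bash
python3 - <<'E'
from h import *
p,R,s=now();print(p,s['joint_positions']);plan(Cb+.12*A_,toolR(-A_,-d_),6)
E
```

```text
[0.5547 0.1655 0.2292] [-0.7525  0.7748  0.458   0.9626  0.0448  2.0433 -0.6254]
dist 0.04325398409673769 rotdeg 33.31395280159848 rows 6 turn/row [0.0095, 0.0058, 0.0287]
[0.002, 0.032, 0.016]
[0.005, 0.032, 0.015]
[0.007, 0.032, 0.014]
[0.01, 0.032, 0.013]
[0.013, 0.031, 0.013]
[0.015, 0.03, 0.012]
```

Call:
play_rows(
  claw=[0.3,0.3,0.3,0.3,0.3,0.3,0.3],
  delta_pos=[
    [0.002,0.032,0.016],
    [0.005,0.032,0.015],
    [0.007,0.032,0.014],
    [0.01,0.032,0.013],
    [0.013,0.031,0.013],
    [0.015,0.03,0.012],
    [0,0,0],
  ],
  delta_rot=[
    [0.0095,0.0058,0.0287],
    [0.0095,0.0058,0.0287],
    [0.0095,0.0058,0.0287],
    [0.0095,0.0058,0.0287],
    [0.0095,0.0058,0.0287],
    [0.0095,0.0058,0.0287],
    [0,0,0],
  ],
)

```text
time: 4.5
ee_pos: [0.5816, 0.141, 0.203]
eef_rot: [0.905, 0.303, -0.288, 0.076]
ft_force: [-0.3, -1.4, -0.2]
width: 0.0608
grip_force: 0.0
```

```bash
python3 - <<'E'
from h import *
p,R,s=now();print(p,s['joint_positions']);plan(Cb+.12*A_,toolR(-A_,-d_),1)
w=wrist();cv2.imwrite('pics/w2.png',w['pixels'][:,:,::-1])
print(proj(w,[D,D+.047*A_,Cb,Cb+A_*.05]))
print(w['camera_matrix'])
E
```

```text
[0.5816 0.141  0.203 ] [-0.6546  0.8613  0.6078  0.8904 -0.2048  2.054  -1.0652]
dist 0.003426751068451616 rotdeg 0.12888596389892948 rows 1 turn/row [0.0006, -0.0003, -0.0001]
[0.006, -0.008, -0.014]
[[318.1496 167.1337]
 [318.0786 177.7444]
 [316.3868 178.3597]
 [315.9983 193.5863]]
[[350.7275   0.     319.6863]
 [  0.     350.7275 198.0539]
 [  0.       0.       1.    ]]
```

View pics/w2.png

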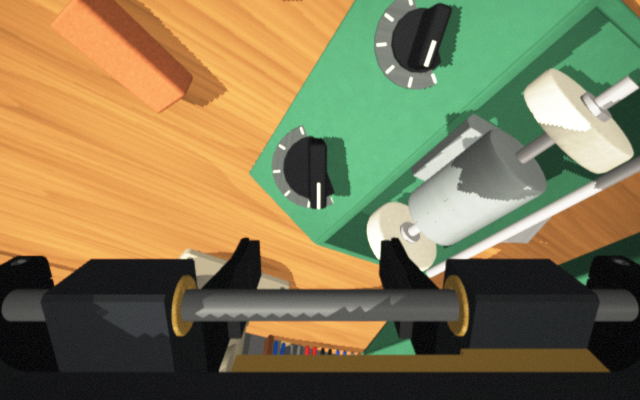

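```bash
python3 - <<'E'
from h import *
im=cv2.imread('pics/w2.png');
def blobs(im,x0,x1,y0,y1,th,sat=60):
    g=im[y0:y1,x0:x1];hsv=cv2.cvtColor(g,cv2.COLOR_BGR2HSV)
    m=((hsv[...,1]<sat)&(hsv[...,2]>th)).astype(np.uint8)
    n,l,st,c=cv2.connectedComponentsWithStats(m)
    return [(round(c[i][0]+x0,1),round(c[i][1]+y0,1),int(st[i][4]),st[i][:4].tolist()) for i in range(1,n) if 3<=st[i][4]<200]
for b in blobs(im,262,350,118,222,165):print(b)
# gray ring mask: low sat mid value; black mask outline
g=im[118:222,262:350];hsv=cv2.cvtColor(g,cv2.COLOR_BGR2HSV)
dark=(hsv[...,2]<60).astype(np.uint8);n,l,st,c=cv2.connectedComponentsWithStats(dark)
i=1+np.argmax(st[1:,4]);print('dark',st[i],c[i]+[262,118])
print('w1');
for b in blobs(cv2.imread('pics/w1.png'),300,382,110,180,165):print(b)
E
```

```text
(np.float64(301.6), np.float64(130.2), 30, [37, 8, 6, 9])
(np.float64(281.6), np.float64(146.7), 30, [16, 26, 8, 6])
(np.float64(276.2), np.float64(170.9), 27, [10, 51, 9, 4])
(np.float64(318.4), np.float64(195.1), 97, [55, 65, 4, 26])
(np.float64(286.9), np.float64(193.0), 26, [22, 72, 7, 7])
(np.float64(331.2), np.float64(199.3), 11, [68, 79, 3, 6])
(np.float64(308.1), np.float64(204.0), 20, [45, 82, 3, 8])
dark [  22   19   50   71 2291] [308.1859 168.8464]
w1
(np.float64(327.7), np.float64(121.5), 15, [26, 9, 4, 6])
(np.float64(350.4), np.float64(119.9), 14, [49, 8, 4, 5])
(np.float64(367.5), np.float64(128.5), 16, [65, 17, 6, 4])
(np.float64(311.8), np.float64(132.6), 16, [9, 21, 6, 4])
(np.float64(372.8), np.float64(142.1), 18, [70, 31, 7, 3])
(np.float64(309.1), np.float64(146.3), 7, [7, 36, 5, 2])
(np.float64(327.7), np.float64(167.5), 53, [18, 55, 21, 6])
```

```bash
python3 - <<'E'
from h import *
from scipy.optimize import least_squares
w2=wrist()
# reconstruct w1 camera
T=np.eye(4);T[:3,:3]=[[-0.889,.4536,.0627],[.3397,.7451,-.574],[-.3071,-.489,-.8164]];T[:3,3]=[.4898,.2123,.286]
w1=dict(w2);w1['cam_to_world']=T@w2['hand_eye']
a=[(309.1,146.3),(311.8,132.6),(327.7,121.5),(350.4,119.9),(367.5,128.5),(372.8,142.1)]
b=[(331.2,199.3),(308.1,204),(286.9,193),(276.2,170.9),(281.6,146.7),(301.6,130.2)]
P=[]
for q,t in zip(a,b):
    p,e=tri(w1,q,w2,t);print(p,round(e*1e3,1),round(1e3*(p-cm)@N,1));P.append(p)
P=np.array(P);c=P.mean(0);n=np.linalg.svd(P-c)[2][2];n*=np.sign(n[2]);print(n)
e1=np.cross(n,[1,0,0]);e1/=np.linalg.norm(e1);e2=np.cross(n,e1);q=np.c_[(P-c)@e1,(P-c)@e2]
f=least_squares(lambda v:np.hypot(q[:,0]-v[0],q[:,1]-v[1])-v[2],[0,0,.04]);v=f.x
cc=c+v[0]*e1+v[1]*e2;print('centre',cc,'r',v[2],f.fun*1e3,'ang',np.degrees(np.unwrap(np.arctan2(q[:,1]-v[1],q[:,0]-v[0]))))
x=cc-cm;print('uvn',x@U,x@Y,x@N)
print('line tri',tri(w1,(318,166.5),w2,(318.4,207.5)),tri(w1,(338,169.5),w2,(318.4,182.5)))
E
```

```text
[0.4903 0.0636 0.0872] 2.4 4.1
[0.4738 0.0826 0.0929] 2.7 20.7
[0.4691 0.1076 0.0876] 2.6 30.8
[0.4793 0.1289 0.075 ] 2.7 32.1
[0.4994 0.1364 0.0603] 2.2 23.0
[0.5215 0.1277 0.0482] 2.6 6.8
[0.5245 0.2412 0.8165]
centre [0.5037 0.0971 0.0688] r 0.04072810640027893 [-0.3189  0.383   0.0429 -0.1214 -0.2447  0.259 ] ang [157.1257 120.2539  83.2742  44.9147   7.4011 -30.7049]
uvn -0.0037033486500970864 -0.07793244401970749 0.007284480821501075
line tri (array([0.5079, 0.092 , 0.1222]), np.float64(0.0015195858603890555)) (array([0.5235, 0.1045, 0.1074]), np.float64(0.0021617398078039142))
```

```bash
cat >> h.py <<'E'
a_=np.array([.52,.235,.82]);a_/=np.linalg.norm(a_)
cc=np.array([.5037,.0971,.0688])
d_=np.array([-.0178,-.0138,.0118])
Rg=toolR(-a_,-d_)
E
python3 - <<'E'
from h import *
plan(cc+.08*a_,Rg,6)
E
```

```text
dist 0.08229830822055745 rotdeg 5.1962254895251 rows 6 turn/row [0.0048, 0.0005, -0.0004]
[0.002, 0.003, 0.069]
[0.002, 0.004, 0.068]
[0.001, 0.005, 0.068]
[0.001, 0.006, 0.068]
[0.001, 0.007, 0.068]
[0.001, 0.008, 0.068]
```

Call:
play_rows(
  claw=[0.3,0.3,0.3,0.3,0.3,0.3,0.3],
  delta_pos=[
    [0.002,0.003,0.069],
    [0.002,0.004,0.068],
    [0.001,0.005,0.068],
    [0.001,0.006,0.068],
    [0.001,0.007,0.068],
    [0.001,0.008,0.068],
    [0,0,0],
  ],
  delta_rot=[
    [0.0048,0.0005,-0.0004],
    [0.0048,0.0005,-0.0004],
    [0.0048,0.0005,-0.0004],
    [0.0048,0.0005,-0.0004],
    [0.0048,0.0005,-0.0004],
    [0.0048,0.0005,-0.0004],
    [0,0,0],
  ],
)

```text
time: 5.3
ee_pos: [0.5445, 0.1156, 0.1338]
eef_rot: [0.906, 0.297, -0.299, 0.032]
ft_force: [-0.2, 0.5, -0.3]
width: 0.0608
grip_force: 0.0
```

```bash
python3 - <<'E'
from h import *
p,R,s=now();print(p,s['joint_positions']);plan(cc+.025*a_,Rg,4)
w=wrist();im=w['pixels'][:,:,::-1];cv2.imwrite('pics/w3.png',im)
print(proj(w,[cc,cc+.047*a_,cc+.047*a_-.03*d_/np.linalg.norm(d_),cc+.047*a_+.03*d_/np.linalg.norm(d_)]))
E
```

```text
[0.5445 0.1156 0.1338] [-0.6488  0.8108  0.5875  1.1286 -0.2377  1.8986 -1.0345]
dist 0.05395604548114473 rotdeg 0.15984467740165706 rows 4 turn/row [-0.0001, 0.0002, 0.0001]
[0.001, 0.0, 0.067]
[0.001, 0.0, 0.067]
[0.001, 0.0, 0.067]
[0.001, 0.0, 0.067]
[[318.6398 190.2674]
 [318.3943 208.8728]
 [318.3672 168.5681]
 [318.4189 245.4091]]
```

View pics/w3.png

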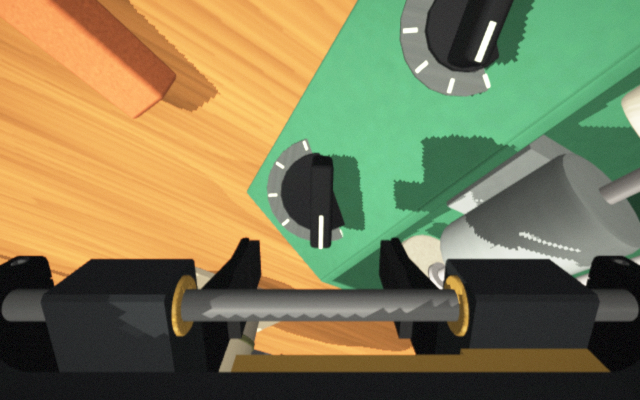

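Call:
play_rows(
  claw=[0.3,0.3,0.3,0.3,0.3],
  delta_pos=[
    [0.001,0.005,0.067],
    [0.001,0.005,0.067],
    [0.001,0,0.067],
    [0.001,0,0.067],
    [0,0,0],
  ],
  delta_rot=[
    [0,0,0],
    [0,0,0],
    [0,0,0],
    [0,0,0],
    [0,0,0],
  ],
)

```text
time: 5.85
ee_pos: [0.5187, 0.1026, 0.0897]
eef_rot: [0.906, 0.297, -0.298, 0.032]
ft_force: [-0.5, -0.3, -0.4]
width: 0.0612
grip_force: 0.0
```

Call:
play_rows(
  claw=[0.6,0.8,1,1,1,1],
  delta_pos=[
    [0,0,0],
    [0,0,0],
    [0,0,0],
    [0,0,0],
    [0,0,0],
    [0,0,0],
  ],
  delta_rot=[
    [0,0,0],
    [0,0,0],
    [0,0,0],
    [0,0,0],
    [0,0,0],
    [0,0,0],
  ],
  squeeze=35,
)

```text
time: 6.45
ee_pos: [0.5194, 0.1018, 0.09]
eef_rot: [0.907, 0.296, -0.298, 0.032]
ft_force: [-0.3, -0.7, 0.1]
width: 0.0206
grip_force: 0.0
```

```bash
python3 - <<'E'
from h import *
p,R,s=now();print(p,s['joint_positions'],s['ft_force'],s['torque'],s['width'],s['grip_force']);plan(cc+.025*a_,Rg,1)
E
```

```text
[0.5194 0.1018 0.09  ] [-0.674   0.7842  0.5845  1.2733 -0.2295  1.7823 -1.0297] [-0.3115 -0.6608  0.0882] [ 0.2059 -0.5017  0.0164] 0.02062576430694229 0.0
dist 0.0030351799510641834 rotdeg 0.12890908422612612 rows 1 turn/row [-0.0004, -0.0001, -0.0006]
[-0.004, -0.012, 0.008]
```

Call:
play_rows(
  claw=[1,1,1,1],
  delta_pos=[
    [0,0,0],
    [0,0,0],
    [0,0,0],
    [0,0,0],
  ],
  delta_rot=[
    [0,0,0],
    [0,0,0],
    [0,0,0],
    [0,0,0],
  ],
)

```text
time: 6.85
ee_pos: [0.5193, 0.1018, 0.09]
eef_rot: [0.907, 0.296, -0.298, 0.032]
ft_force: [0.8, -0.5, -0.1]
width: 0.0007
grip_force: 0.0
```

```bash
python3 - <<'E'
from h import *
p,R,s=now();print(p,s['joint_positions'],s['ft_force'],s['torque'],s['width'],s['grip_force'])
E
```

```text
[0.5193 0.1018 0.09  ] [-0.674   0.7841  0.5845  1.2735 -0.2294  1.7822 -1.0297] [ 0.8016 -0.4593 -0.084 ] [ 0.2106 -0.5017  0.0176] 0.0007033070494092533 0.0
```

```bash
python3 - <<'E'
from h import *
w=wrist();C=cams()
f=lambda c,P:proj(c,P)
p,R,s=now()
W=w['pixels'][100:350,170:480,::-1].copy();t=C['top']['pixels'][:,:,::-1];s=C['side']['pixels'][:,:,::-1]
cv2.imwrite('pics/w4f.png',w['pixels'][:,:,::-1]);cv2.imwrite('pics/t4f.png',t);cv2.imwrite('pics/s4f.png',s)
for n,c in(('w',w),('t',C['top']),('s',C['side'])):print(n,f(c,[p,cc,cc+.047*a_,D,D+.047*N]).round(0).tolist())
A=cv2.resize(W,(480,387),interpolation=2)
S=cv2.resize(s[130:275,300:410],(315,415),interpolation=2)[:387]
Tt=cv2.resize(t[110:270,235:365],(315,388),interpolation=2)[:387]
cv2.imwrite('pics/z5.png',cv2.convertScaleAbs(np.vstack([np.hstack([A,S]),np.hstack([Tt,np.zeros((387,480,3),np.uint8)])])[:600,:],alpha=1.3,beta=15))
E
```

```text
w [[318.0, 226.0], [315.0, 213.0], [314.0, 241.0], [323.0, 214.0], [278.0, 248.0]]
t [[273.0, 215.0], [276.0, 224.0], [269.0, 210.0], [280.0, 224.0], [265.0, 224.0]]
s [[364.0, 200.0], [363.0, 201.0], [366.0, 198.0], [360.0, 202.0], [371.0, 192.0]]
```

View pics/z5.png

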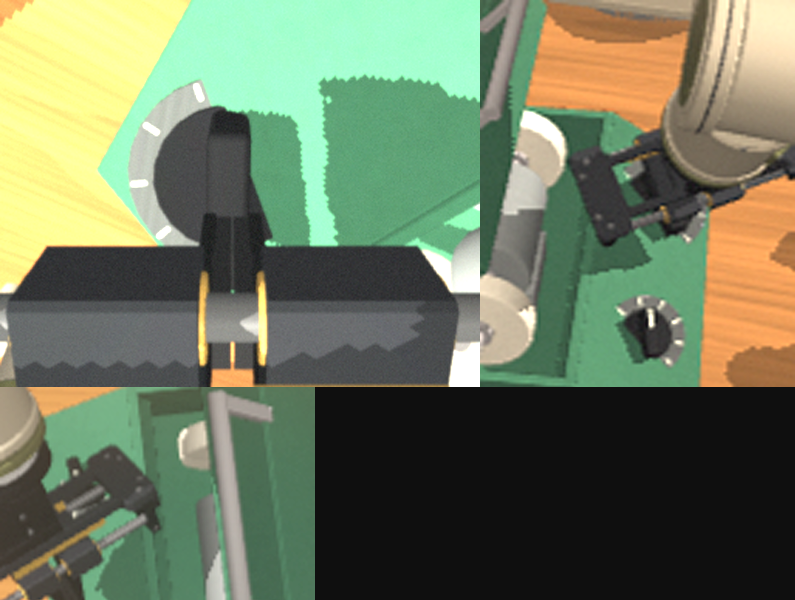

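Call:
play_rows(
  claw=[0.5,0.5,0.5,0.5,0.5,0.5],
  delta_pos=[
    [0,0,0],
    [0,0,0],
    [0,0,0],
    [0,0,0],
    [0,0,0],
    [0,0,0],
  ],
  delta_rot=[
    [0,0,0],
    [0,0,0],
    [0,0,0],
    [0,0,0],
    [0,0,0],
    [0,0,0],
  ],
)

```text
time: 7.6
ee_pos: [0.5193, 0.1018, 0.09]
eef_rot: [0.907, 0.296, -0.298, 0.032]
ft_force: [0.2, -1.1, 0.0]
width: 0.0394
grip_force: 0.0
```

```bash
python3 - <<'E'
from h import *
# bar measurement vs finger pixel in wrist frame: dark bar + fingers
w=wrist();im=w['pixels'][:,:,::-1];cv2.imwrite('pics/w5.png',im);print(now()[2]['width'])
hsv=cv2.cvtColor(im,cv2.COLOR_BGR2HSV)
for v in range(160,262,8):
    m=(hsv[v,:,2]<75);e=np.flatnonzero(np.diff(m[200:440].astype(int)))+200;print(v,e.tolist())
sat=(hsv[150:290,290:350,1]<50)&(hsv[150:290,290:350,2]>170)
n,l,st,c=cv2.connectedComponentsWithStats(sat.astype(np.uint8));print([(c[i]+[290,150],st[i].tolist()) for i in range(1,n) if st[i][4]>8])
E
```

```text
0.04075231802470424
160 []
168 []
176 [289, 329]
184 [280, 331]
192 [274, 331]
200 [272, 331]
208 [269, 331]
216 [269, 332]
224 [270, 335]
232 [272, 338]
240 [262, 341, 358, 376]
248 [260, 281, 284, 313, 319, 344, 357, 379]
256 [257, 281, 298, 313, 320, 338, 357, 382]
[(array([297.8033, 159.3115]), [4, 3, 8, 13, 61]), (array([316.3843, 267.5502]), [24, 98, 6, 41, 229]), (array([341.5263, 262.3684]), [50, 109, 4, 8, 19])]
```

Call:
play_rows(
  claw=[0.5,0.5,0.5,0.5,0.5,0.5],
  delta_pos=[
    [-0.002,-0.004,0.025],
    [-0.002,-0.004,0.025],
    [0,0,0.025],
    [0,0,0.025],
    [0,0,0.025],
    [0,0,0],
  ],
  delta_rot=[
    [0,0,0],
    [0,0,0],
    [0,0,0],
    [0,0,0],
    [0,0,0],
    [0,0,0],
  ],
)

```text
time: 8.25
ee_pos: [0.5043, 0.0966, 0.0696]
eef_rot: [0.907, 0.296, -0.298, 0.032]
ft_force: [0.3, -0.8, 0.4]
width: 0.0436
grip_force: 0.0
```

Call:
play_rows(
  claw=[0.8,1,1,1,1],
  delta_pos=[
    [0,0,0],
    [0,0,0],
    [0,0,0],
    [0,0,0],
    [0,0,0],
  ],
  delta_rot=[
    [0,0,0],
    [0,0,0],
    [0,0,0],
    [0,0,0],
    [0,0,0],
  ],
  squeeze=15,
)

```text
time: 8.75
ee_pos: [0.505, 0.0969, 0.0702]
eef_rot: [0.907, 0.296, -0.298, 0.032]
ft_force: [0.6, 0.5, 0.1]
width: 0.0154
grip_force: 15.0
```

Call:
play_rows(
  claw=[1,1,1,1,1],
  delta_pos=[
    [0,0,0],
    [0,0,0],
    [0,0,0],
    [0,0,0],
    [0,0,0],
  ],
  delta_rot=[
    [0,0,0],
    [0,0,-0.02],
    [0,0,-0.02],
    [0,0,-0.02],
    [0,0,0],
  ],
  squeeze=35,
)

```text
time: 9.25
ee_pos: [0.505, 0.0969, 0.0702]
eef_rot: [0.875, 0.381, -0.299, 0.003]
ft_force: [0.8, -0.2, 1.0]
width: 0.0145
grip_force: 35.0
```

```bash
cat >> h.py <<'E'
def st():
    p,R,s=now();print('t',s['time'],'p',p,'j',s['joint_positions'],'F',s['ft_force'],'M',s['torque'],'w',s['width'],s['grip_force'],'Mtool',R.inv().apply(s['torque']),'Ftool',R.inv().apply(s['ft_force']),'turned',(Rg.inv()*R).as_rotvec(),'off',Rg.inv().apply(p-cc))
E
python3 -c "from h import *;st()"
```

```text
t 9.25 p [0.505  0.0969 0.0702] j [-0.6604  0.7601  0.5362  1.3385 -0.2034  1.7266 -0.8608] F [ 0.8374 -0.2222  1.0085] M [ 0.2265 -0.4747 -0.0964] w 0.014465178692822394 35.018101930618286 Mtool [-0.1442  0.5098  0.0722] Ftool [-0.2334  0.4937 -1.2122] turned [ 0.0013  0.0007 -0.1877] off [-0.      0.0007 -0.0017]
```

Call:
play_rows(
  claw=[1,1,1,1,1,1,1,1],
  delta_pos=[
    [0,0,0],
    [0,0,0],
    [0,0,0],
    [0,0,0],
    [0,0,0],
    [0,0,0],
    [0,0,0],
    [0,0,0],
  ],
  delta_rot=[
    [0,0,-0.03],
    [0,0,-0.03],
    [0,0,-0.03],
    [0,0,-0.03],
    [0,0,-0.03],
    [0,0,-0.03],
    [0,0,-0.03],
    [0,0,0],
  ],
)

```text
time: 10.05
ee_pos: [0.5048, 0.097, 0.0702]
eef_rot: [0.705, 0.643, -0.284, -0.094]
ft_force: [-0.1, 1.3, 2.4]
width: 0.0145
grip_force: 35.0
```

```bash
python3 -c "from h import *;st()"
```

```text
t 10.05 p [0.5048 0.097  0.0702] j [-0.5663  0.7287  0.3815  1.3319 -0.1249  1.7224 -0.2695] F [-0.099   1.2801  2.4449] M [ 0.2583 -0.3057 -0.1922] w 0.014460672603983975 34.99843239784241 Mtool [-0.2367  0.3635  0.0945] Ftool [ 0.5426 -1.4999 -2.2542] turned [ 0.0015  0.0011 -0.8464] off [-0.0001  0.0005 -0.0017]
```

Call:
play_rows(
  claw=[1,1,1,1,1,1,1,1],
  delta_pos=[
    [0,0,0],
    [0,0,0],
    [0,0,0],
    [0,0,0],
    [0,0,0],
    [0,0,0],
    [0,0,0],
    [0,0,0],
  ],
  delta_rot=[
    [0,0,-0.03],
    [0,0,-0.03],
    [0,0,-0.03],
    [0,0,-0.03],
    [0,0,-0.03],
    [0,0,-0.03],
    [0,0,-0.03],
    [0,0,0],
  ],
)

```text
time: 10.85
ee_pos: [0.5047, 0.097, 0.0703]
eef_rot: [0.459, 0.836, -0.239, -0.181]
ft_force: [-1.3, 1.5, 3.9]
width: 0.0143
grip_force: 35.0
```

```bash
python3 -c "from h import *;st()"
```

```text
t 10.85 p [0.5047 0.097  0.0703] j [-0.4723  0.7098  0.2328  1.3252 -0.0525  1.7235  0.327 ] F [-1.2509  1.5325  3.8951] M [ 0.231   0.1105 -0.2954] w 0.014294005932704702 35.00966727733612 Mtool [-0.0485  0.3758  0.0961] Ftool [ 2.2728 -2.3446 -2.9021] turned [ 0.0014  0.0014 -1.5042] off [-0.0002  0.0005 -0.0017]
```

Call:
play_rows(
  claw=[1,1,1,1,1,1],
  delta_pos=[
    [0,0,0],
    [0,0,0],
    [0,0,0],
    [0,0,0],
    [0,0,0],
    [0,0,0],
  ],
  delta_rot=[
    [0,0,-0.03],
    [0,0,-0.03],
    [0,0,-0.03],
    [0,0,-0.03],
    [0,0,-0.03],
    [0,0,0],
  ],
)

```text
time: 11.45
ee_pos: [0.5047, 0.0969, 0.0703]
eef_rot: [0.252, 0.92, -0.19, -0.231]
ft_force: [-2.1, 1.7, 4.5]
width: 0.0141
grip_force: 35.0
```

```bash
python3 -c "from h import *;st()"
```

```text
t 11.45 p [0.5047 0.0969 0.0703] j [-0.4057  0.7027  0.1293  1.3204 -0.0032  1.7266  0.756 ] F [-2.0541  1.6654  4.4607] M [ 0.1515  0.3543 -0.274 ] w 0.014057904198769766 35.02445876598358 Mtool [-0.0109  0.4684  0.0629] Ftool [ 3.9633 -1.5214 -2.978 ] turned [ 0.0014  0.0015 -1.9741] off [-0.0004  0.0006 -0.0017]
```

Call:
play_rows(
  claw=[1,1,1,1,1],
  delta_pos=[
    [0,0,0],
    [0,0,0],
    [0,0,0],
    [0,0,0],
    [0,0,0],
  ],
  delta_rot=[
    [0,0,-0.03],
    [0,0,-0.03],
    [0,0,-0.03],
    [0,0,-0.03],
    [0,0,0],
  ],
)

```text
time: 11.95
ee_pos: [0.5047, 0.0967, 0.0703]
eef_rot: [0.075, 0.951, -0.144, -0.263]
ft_force: [-1.8, 1.0, 5.5]
width: 0.0142
grip_force: 35.0
```

```bash
python3 -c "from h import *;st()"
```

```text
t 11.95 p [0.5047 0.0967 0.0703] j [-0.3529  0.7003  0.0477  1.3165  0.0353  1.7304  1.1005] F [-1.7905  0.9539  5.4616] M [ 0.1155  0.5386 -0.2825] w 0.014171460856454961 35.03248393535614 Mtool [-0.1153  0.6065  0.0454] Ftool [ 4.3437 -0.9294 -3.77  ] turned [ 0.0012  0.0018 -2.3502] off [-0.0004  0.0006 -0.0016]
```

Call:
play_rows(
  claw=[1,1,1,1],
  delta_pos=[
    [0,0,0],
    [0,0,0],
    [0,0,0],
    [0,0,0],
  ],
  delta_rot=[
    [0,0,-0.03],
    [0,0,-0.03],
    [0,0,-0.03],
    [0,0,0],
  ],
)

```text
time: 12.35
ee_pos: [0.5071, 0.0955, 0.0716]
eef_rot: [-0.058, 0.953, -0.106, -0.278]
ft_force: [6.0, -2.4, 12.9]
width: 0.0029
grip_force: 6.4
```

```bash
python3 -c "from h import *;st()"
```

```text
t 12.35 p [0.5071 0.0955 0.0716] j [-0.313   0.699  -0.0114  1.3107  0.066   1.7334  1.3596] F [ 5.9817 -2.4126 12.8541] M [-0.7722 -0.26    0.5832] w 0.0028948226104045763 6.38849799077434 Mtool [ 0.9774 -0.22   -0.0195] Ftool [  2.0771  -5.5413 -13.1075] turned [-0.0053 -0.0008 -2.6302] off [-0.0002  0.0028 -0.0037]
```

Call:
play_rows(
  claw=[1,1,1,1],
  delta_pos=[
    [0,0,0],
    [0,0,0],
    [0,0,0],
    [0,0,0],
  ],
  delta_rot=[
    [0,0,-0.025],
    [0,0,-0.025],
    [0,0,-0.025],
    [0,0,0],
  ],
)

```text
time: 12.75
ee_pos: [0.507, 0.0968, 0.0713]
eef_rot: [-0.17, 0.94, -0.072, -0.288]
ft_force: [6.3, 0.8, 11.4]
width: 0.0005
grip_force: 6.5
```

```bash
python3 -c "from h import *;st()"
```

```text
t 12.75 p [0.507  0.0968 0.0713] j [-0.281   0.7005 -0.0626  1.3082  0.0884  1.736   1.5755] F [ 6.3371  0.8404 11.4222] M [-0.0211 -0.4607  0.1699] w 0.00046466666153300445 6.482808624277823 Mtool [ 0.2408 -0.4279 -0.0214] Ftool [  1.3155  -1.9324 -12.8789] turned [-0.0068 -0.0003 -2.8667] off [ 0.0006  0.0018 -0.0037]
```

Call:
play_rows(
  claw=[0.9,0.5,0.5,0.5,0.5],
  delta_pos=[
    [0,0,-0.1],
    [0,0,-0.1],
    [0,0,-0.1],
    [0,0,-0.1],
    [0,0,0],
  ],
  delta_rot=[
    [0,0,0],
    [0,0,0],
    [0,0,0],
    [0,0,0],
    [0,0,0],
  ],
)

```text
time: 13.25
ee_pos: [0.5483, 0.1161, 0.1368]
eef_rot: [-0.17, 0.939, -0.072, -0.289]
ft_force: [-0.8, -0.2, 0.2]
width: 0.0324
grip_force: 0.0
```

```bash
python3 - <<'E'
from h import *
st()
w=wrist();im=w['pixels'][:,:,::-1];cv2.imwrite('pics/w6.png',im)
c0=cc+.047*a_
print('centre px',proj(w,[c0,cc]))
hsv=cv2.cvtColor(im,cv2.COLOR_BGR2HSV)
u,v=proj(w,[c0])[0].astype(int)
y0,x0=max(v-75,0),u-85
m=((hsv[...,1]<60)&(hsv[...,2]>150)).astype(np.uint8)[y0:v+75,x0:u+85]
n,l,s_,c=cv2.connectedComponentsWithStats(m)
e1=Rg.as_matrix()[:,0]  # initial: -d (tail dir); pointer initial = -e1
e2=np.cross(a_,e1)      # anticlockwise seen from outside
for i in range(1,n):
    if s_[i][4]<8 or s_[i][4]>500: continue
    ys,xs=np.nonzero(l==i);q=c[i]+[x0,y0]
    vx,vy=cv2.fitLine(np.c_[xs,ys].astype(np.float32),2,0,.01,.01)[:2].ravel()
    for h in(.047,0):
        P=onplane(w,*q,cc+h*a_,a_);Q=onplane(w,q[0]+5*vx,q[1]+5*vy,cc+h*a_,a_)
        d=P-cc;t=Q-P
        print(h,np.round(q,1),s_[i].tolist(),'r mm %.1f ang(anticl from initial pointer) %.1f'%(1e3*np.hypot(d@e1,d@e2),np.degrees(np.arctan2(-(d@e2),-(d@e1)))),'line ang mod180 %.1f'%(np.degrees(np.arctan2(-(t@e2),-(t@e1)))%180))
E
```

```text
t 13.25 p [0.5483 0.1161 0.1368] j [-0.2984  0.7478 -0.0533  1.088   0.0836  1.9092  1.5833] F [-0.8046 -0.1651  0.2481] M [ 0.3068 -0.5877  0.0129] w 0.032434774095430476 0.0 Mtool [-0.0674 -0.6589 -0.0322] Ftool [0.8105 0.1274 0.2512] turned [-0.0054  0.0001 -2.8662] off [ 0.0007  0.0012 -0.0835]
centre px [[322.7442 207.4444]
 [322.2895 189.2383]]
0.047 [315.5 139.9] [77, 3, 4, 11, 41] r mm 48.7 ang(anticl from initial pointer) -9.8 line ang mod180 165.4
0 [315.5 139.9] [77, 3, 4, 11, 41] r mm 42.0 ang(anticl from initial pointer) -8.1 line ang mod180 165.4
0.047 [346.8 147.8] [106, 11, 8, 10, 44] r mm 46.0 ang(anticl from initial pointer) -36.5 line ang mod180 133.1
0 [346.8 147.8] [106, 11, 8, 10, 44] r mm 40.4 ang(anticl from initial pointer) -45.2 line ang mod180 133.1
0.047 [287.8 153.2] [49, 18, 5, 7, 18] r mm 46.1 ang(anticl from initial pointer) 15.7 line ang mod180 21.0
0 [287.8 153.2] [49, 18, 5, 7, 18] r mm 41.9 ang(anticl from initial pointer) 26.9 line ang mod180 21.0
0.047 [365.9 172.4] [124, 37, 11, 7, 43] r mm 39.6 ang(anticl from initial pointer) -65.1 line ang mod180 94.4
0 [365.9 172.4] [124, 37, 11, 7, 43] r mm 39.2 ang(anticl from initial pointer) -83.9 line ang mod180 94.4
0.047 [365.1 202.5] [124, 68, 10, 6, 41] r mm 30.5 ang(anticl from initial pointer) -98.7 line ang mod180 54.6
0 [365.1 202.5] [124, 68, 10, 6, 41] r mm 38.6 ang(anticl from initial pointer) -123.6 line ang mod180 54.6
0.047 [309.5 225.6] [64, 79, 18, 31, 149] r mm 17.1 ang(anticl from initial pointer) 129.7 line ang mod180 138.7
0 [309.5 225.6] [64, 79, 18, 31, 149] r mm 34.9 ang(anticl from initial pointer) 145.6 line ang mod180 138.7
0.047 [346.  225.3] [106, 89, 7, 10, 38] r mm 21.9 ang(anticl from initial pointer) -144.7 line ang mod180 16.0
0 [346.  225.3] [106, 89, 7, 10, 38] r mm 38.8 ang(anticl from initial pointer) -163.4 line ang mod180 16.0
```

Call:
play_rows(
  claw=[0.5,0.5,0.5,0.5,0.5],
  delta_pos=[
    [0,0,0.03],
    [0,0,0.03],
    [0,0,0.03],
    [0,0,0.03],
    [0,0,0],
  ],
  delta_rot=[
    [0,0,0.036],
    [0,0,0.036],
    [0,0,0.036],
    [0,0,0.036],
    [0,0,0],
  ],
)

```text
time: 13.8
ee_pos: [0.5328, 0.1092, 0.1145]
eef_rot: [0.044, 0.953, -0.136, -0.268]
ft_force: [-0.5, 0.1, -0.5]
width: 0.0433
grip_force: 0.0
```

```bash
python3 - <<'E'
from h import *
st()
w=wrist();im=w['pixels'][:,:,::-1];cv2.imwrite('pics/w7.png',im)
hsv=cv2.cvtColor(im,cv2.COLOR_BGR2HSV)
u,v=proj(w,[cc+.047*a_])[0].astype(int);print(u,v)
m=((hsv[...,1]<60)&(hsv[...,2]>150)).astype(np.uint8)[v-30:v+75,u-40:u+40]
n,l,s_,c=cv2.connectedComponentsWithStats(m)
for i in range(1,n):
    if s_[i][4]>60:
        ys,xs=np.nonzero(l==i);f=cv2.fitLine(np.c_[xs,ys].astype(np.float32),2,0,.01,.01).ravel();q=c[i]+[u-40,v-30]
        P=onplane(w,*q,cc+.047*a_,a_);Q=onplane(w,*(q+5*f[:2]),cc+.047*a_,a_);R=now()[1].inv()
        print(q,s_[i].tolist(),R.apply(P-now()[0])*1e3,R.apply(Q-P)*1e3)
plan(cc-.001*a_,Rg*Rn.from_rotvec([0,0,-2.41]),4)
E
```

```text
t 13.8 p [0.5328 0.1092 0.1145] j [-0.3503  0.7292  0.041   1.172   0.0379  1.848   1.1653] F [-0.5137  0.1234 -0.4903] M [ 0.299  -0.5265  0.0517] w 0.043334848248434726 0.0 Mtool [-0.312  -0.5161 -0.0749] Ftool [0.2127 0.2509 0.6413] turned [ 0.0036  0.0009 -2.4152] off [-0.0004  0.0009 -0.0555]
323 222
[320.0225 245.5   ] [35, 36, 5, 36, 178] [-16.2249  -1.2016   9.2197] [-3.6065 -0.0152 -0.0078]
dist 0.05726221861491752 rotdeg 0.5847946903374496 rows 4 turn/row [-0.0, -0.0002, 0.0008]
[0.0, 0.001, 0.072]
[0.0, 0.001, 0.072]
[0.0, 0.001, 0.072]
[0.0, 0.001, 0.072]
```

Call:
play_rows(
  claw=[0.5,0.5,0.5,0.5,1,1,1,1],
  delta_pos=[
    [0,0,0.072],
    [0,0,0.072],
    [0,0,0.072],
    [0,0,0.068],
    [0,0,0],
    [0,0,0],
    [0,0,0],
    [0,0,0],
  ],
  delta_rot=[
    [0,0,0],
    [0,0,0],
    [0,0,0],
    [0,0,0],
    [0,0,0],
    [0,0,0],
    [0,0,0],
    [0,0,0],
  ],
  squeeze=30,
)

```text
time: 14.65
ee_pos: [0.5051, 0.0969, 0.0699]
eef_rot: [0.042, 0.953, -0.134, -0.267]
ft_force: [-0.8, 0.2, 0.6]
width: 0.0191
grip_force: 0.0
```

```bash
python3 -c "from h import *;st()"
```

```text
t 14.65 p [0.5051 0.0969 0.0699] j [-0.3436  0.6999  0.0332  1.3164  0.0424  1.7291  1.1651] F [-0.7937  0.1664  0.5811] M [ 0.2961 -0.6644  0.0122] w 0.019100646205438984 0.0 Mtool [-0.3475 -0.6391 -0.0086] Ftool [ 0.9923 -0.0085 -0.1035] turned [-0.0012  0.0015 -2.4206] off [ 0.0002  0.0008 -0.0015]
```

Call:
play_rows(
  claw=[1,1,1],
  delta_pos=[
    [0,0,0],
    [0,0,0],
    [0,0,0],
  ],
  delta_rot=[
    [0,0,-0.008],
    [0,0,-0.008],
    [0,0,0],
  ],
)

```text
time: 14.95
ee_pos: [0.5049, 0.0967, 0.0698]
eef_rot: [0.018, 0.954, -0.127, -0.27]
ft_force: [0.6, 0.6, 4.5]
width: 0.0145
grip_force: 30.5
```

```bash
python3 -c "from h import *;st()"
```

```text
t 14.95 p [0.5049 0.0967 0.0698] j [-0.3362  0.6996  0.0221  1.3164  0.0476  1.7295  1.2121] F [0.6064 0.6144 4.4526] M [ 0.0349 -0.5957 -0.224 ] w 0.014501689189385969 30.530757308006287 Mtool [-0.2053 -0.5206  0.3051] Ftool [ 1.822  -0.5529 -4.1165] turned [-0.0012  0.0017 -2.4717] off [ 0.      0.0009 -0.0014]
```

Call:
play_rows(
  claw=[0.5,0.5,0.5,0.5,0.5,0.5,0.5,0.5],
  delta_pos=[
    [0,0,0],
    [0,0,0],
    [0,0,0],
    [0,0,0],
    [0,0,-0.1],
    [0,0,-0.15],
    [0,0,-0.2],
    [0,0,-0.2],
  ],
  delta_rot=[
    [0,0,0],
    [0,0,0],
    [0,0,0],
    [0,0,0],
    [0,0,0],
    [0,0,0],
    [0,0,0],
    [0,0,0],
  ],
)

```text
time: 15.75
ee_pos: [0.5725, 0.1273, 0.1774]
eef_rot: [0.018, 0.954, -0.128, -0.271]
ft_force: [1.5, -1.1, -0.1]
width: 0.0433
grip_force: 0.0
```

```bash
python3 - <<'E'
from h import *
p,R,s=now();print(p,s['joint_positions'])
plan(np.array([.50,.27,.35]),toolR(np.array([0,0,-1.]),Y),12)
plan(np.array([.50,.27,.35]),toolR(np.array([0,0,-1.]),-Y),12)
plan(np.array([.50,.27,.35]),toolR(np.array([0,0,-1.]),X),12)
E
```

```text
[0.5725 0.1273 0.1774] [-0.3514  0.7966  0.0412  0.9273  0.0363  2.0233  1.2252]
dist 0.23538560900952207 rotdeg 171.8734695725016 rows 12 turn/row [-0.0221, 0.009, 0.0759]
[0.069, 0.04, -0.057]
[0.078, 0.027, -0.053]
[0.084, 0.011, -0.049]
[0.086, -0.006, -0.047]
[0.084, -0.024, -0.045]
[0.077, -0.04, -0.045]
[0.068, -0.054, -0.046]
[0.055, -0.065, -0.049]
[0.039, -0.073, -0.052]
[0.023, -0.077, -0.057]
[0.006, -0.076, -0.062]
[-0.009, -0.071, -0.067]
dist 0.23538560900952207 rotdeg 35.8587961979374 rows 12 turn/row [-0.0061, -0.015, -0.0038]
[0.069, 0.04, -0.057]
[0.066, 0.042, -0.06]
[0.062, 0.044, -0.062]
[0.059, 0.046, -0.064]
[0.055, 0.048, -0.065]
[0.051, 0.05, -0.067]
[0.048, 0.052, -0.068]
[0.044, 0.054, -0.07]
[0.04, 0.055, -0.07]
[0.036, 0.057, -0.071]
[0.032, 0.059, -0.072]
[0.028, 0.061, -0.072]
dist 0.23538560900952207 rotdeg 102.97825503573861 rows 12 turn/row [0.0071, -0.0168, -0.044]
[0.069, 0.04, -0.057]
[0.059, 0.048, -0.062]
[0.049, 0.054, -0.066]
[0.038, 0.058, -0.069]
[0.026, 0.061, -0.072]
[0.013, 0.062, -0.075]
[0.001, 0.062, -0.076]
[-0.012, 0.059, -0.077]
[-0.024, 0.055, -0.078]
[-0.035, 0.049, -0.077]
[-0.045, 0.042, -0.076]
[-0.055, 0.033, -0.074]
```

Call:
play_rows(
  claw=[0.2,0.2,0.2,0.2,0.2,0.2],
  delta_pos=[
    [0.069,0.04,-0.057],
    [0.066,0.042,-0.06],
    [0.062,0.044,-0.062],
    [0.059,0.046,-0.064],
    [0.055,0.048,-0.065],
    [0.051,0.05,-0.067],
  ],
  delta_rot=[
    [-0.0061,-0.015,-0.0038],
    [-0.0061,-0.015,-0.0038],
    [-0.0061,-0.015,-0.0038],
    [-0.0061,-0.015,-0.0038],
    [-0.0061,-0.015,-0.0038],
    [-0.0061,-0.015,-0.0038],
  ],
)

```text
time: 16.35
ee_pos: [0.5354, 0.1989, 0.2631]
eef_rot: [-0.019, 0.988, -0.064, -0.136]
ft_force: [-0.8, 0.4, 0.1]
width: 0.0693
grip_force: 0.0
```

Call:
play_rows(
  claw=[0,0,0,0,0,0,0],
  delta_pos=[
    [0.048,0.052,-0.068],
    [0.044,0.054,-0.07],
    [0.04,0.055,-0.07],
    [0.036,0.057,-0.071],
    [0.032,0.059,-0.072],
    [0.028,0.061,-0.072],
    [0,0,0],
  ],
  delta_rot=[
    [-0.0061,-0.015,-0.0038],
    [-0.0061,-0.015,-0.0038],
    [-0.0061,-0.015,-0.0038],
    [-0.0061,-0.015,-0.0038],
    [-0.0061,-0.015,-0.0038],
    [-0.0061,-0.015,-0.0038],
    [0,0,0],
  ],
)

```text
time: 17.05
ee_pos: [0.498, 0.2716, 0.352]
eef_rot: [-0.057, 0.998, 0.002, 0.003]
ft_force: [0.5, 0.8, -0.2]
width: 0.0868
grip_force: 0.0
```

```bash
python3 - <<'E'
from h import *
p,R,s=now();print(p,R.as_matrix(),s['joint_positions'],s['width'])
C=cams()
for n,(y0,y1,x0,x1) in(('top',(100,220,305,365)),('side',(110,215,280,335))):
    for src in('new','old'):
        im=C[n]['pixels'][:,:,::-1] if src=='new' else cv2.imread(f'pics/{n}0.png')
        hsv=cv2.cvtColor(im,cv2.COLOR_BGR2HSV)[y0:y1,x0:x1]
        m=((hsv[...,1]<45)&(hsv[...,2]>70)&(hsv[...,2]<230)).astype(np.uint8)
        k,l,st_,c=cv2.connectedComponentsWithStats(m)
        for i in range(1,k):
            if st_[i][4]>80:
                ys,xs=np.nonzero(l==i);rect=cv2.minAreaRect(np.c_[xs+x0,ys+y0].astype(np.float32))
                print(n,src,st_[i].tolist(),np.round(cv2.boxPoints(rect),1).tolist())
# per-row center of handle in both for new
im=C['top']['pixels'][:,:,::-1];hsv=cv2.cvtColor(im,cv2.COLOR_BGR2HSV)
for v in range(115,206,15):
    e=np.flatnonzero((hsv[v,310:350,1]<45))+310;print('top row',v,e.tolist())
im=C['side']['pixels'][:,:,::-1];hsv=cv2.cvtColor(im,cv2.COLOR_BGR2HSV)
for v in range(120,200,8):
    e=np.flatnonzero((hsv[v,280:330,1]<45))+280;print('side row',v,e.tolist())
E
```

```text
[0.498  0.2716 0.352 ] [[-0.9936 -0.1131  0.0065]
 [-0.113   0.9936  0.0045]
 [-0.0069  0.0037 -1.    ]] [-0.5102  0.1693 -0.0825  1.3148  0.0138  1.6502  1.0937] 0.08681097309436787
top new [15, 11, 38, 96, 1089] [[319.70001220703125, 111.4000015258789], [346.1000061035156, 108.30000305175781], [357.70001220703125, 205.89999389648438], [331.29998779296875, 209.10000610351562]]
top new [3, 24, 13, 17, 142] [[307.29998779296875, 125.19999694824219], [319.5, 123.69999694824219], [321.29998779296875, 138.60000610351562], [309.1000061035156, 140.10000610351562]]
top new [11, 54, 13, 53, 403] [[314.70001220703125, 154.6999969482422], [323.1000061035156, 153.6999969482422], [329.20001220703125, 205.60000610351562], [320.79998779296875, 206.60000610351562]]
top old [15, 11, 38, 96, 1071] [[319.6000061035156, 111.4000015258789], [346.0, 108.19999694824219], [357.70001220703125, 205.89999389648438], [331.29998779296875, 209.10000610351562]]
top old [3, 24, 13, 16, 140] [[305.29998779296875, 127.9000015258789], [318.79998779296875, 123.4000015258789], [322.6000061035156, 134.8000030517578], [3
[... 1391 characters left out ...]
 334, 335, 336, 337]
top row 205 [322, 323, 324, 325, 326, 327, 328, 331, 332, 333, 334, 335, 336, 337, 338, 339, 340, 341, 342, 343, 344, 345, 346, 347, 348, 349]
side row 120 []
side row 128 [310, 311, 312, 313, 314, 315, 316]
side row 136 [301, 302, 303, 304, 305, 306, 307, 309, 310, 311, 312, 313, 314]
side row 144 [307, 308, 309, 310, 311, 312, 313]
side row 152 [305, 306, 307, 308, 309, 310, 311]
side row 160 [303, 304, 305, 306, 307, 308, 309]
side row 168 [300, 301, 302, 303, 304, 305, 306, 307]
side row 176 [290, 291, 292, 293, 294, 295, 296, 297, 298, 321, 322, 323, 324, 325, 326]
side row 184 [312, 313, 314, 315]
side row 192 [310, 311, 312, 313, 314, 315, 316, 317, 318, 319, 320]
```

```bash
python3 - <<'E'
from h import *
C=cams();t,s=C['top'],C['side']
for tv,tu in((130,326.),(160,329.6),(190,333.5)):
    best=min(((tri(t,(tu,tv),s,(313-(v-128)*.245,v)),v) for v in np.arange(124,180,.5)),key=lambda x:x[0][1]);print(tu,tv,best)
hm=cm+.115*X-np.array([0,0,.065]);print('origin',hm)
# closed-handle: hinge estimation from handle
E
```

```text
326.0 130 ((array([ 0.6368, -0.008 ,  0.3185]), np.float64(7.220350521050521e-05)), np.float64(150.5))
329.6 160 ((array([ 0.5859, -0.014 ,  0.3196]), np.float64(0.00010537624944907973)), np.float64(136.0))
333.5 190 ((array([ 0.5367, -0.0205,  0.3177]), np.float64(0.00019720873464871536)), np.float64(124.0))
origin [ 0.5947 -0.0158  0.    ]
```

```bash
python3 - <<'E'
from h import *
plan(np.array([.592,-.0135,.37]),toolR(np.array([0,0,-1.]),-Y),8)
E
```

```text
dist 0.29793852590149966 rotdeg 0.13152610908070506 rows 8 turn/row [-0.0, -0.0, -0.0001]
[-0.038, -0.182, -0.014]
[-0.038, -0.182, -0.014]
[-0.038, -0.182, -0.014]
[-0.038, -0.182, -0.014]
[-0.038, -0.182, -0.014]
[-0.038, -0.182, -0.014]
[-0.038, -0.182, -0.014]
[-0.038, -0.182, -0.014]
```

Call:
play_rows(
  claw=[0,0,0,0,0,0,0,0],
  delta_pos=[
    [-0.038,-0.182,-0.02],
    [-0.038,-0.182,-0.02],
    [-0.038,-0.182,-0.014],
    [-0.038,-0.182,-0.014],
    [-0.038,-0.182,-0.014],
    [-0.038,-0.182,-0.014],
    [-0.038,-0.182,-0.01],
    [-0.038,-0.182,-0.006],
  ],
  delta_rot=[
    [0,0,0],
    [0,0,0],
    [0,0,0],
    [0,0,0],
    [0,0,0],
    [0,0,0],
    [0,0,0],
    [0,0,0],
  ],
)

```text
time: 18.05
ee_pos: [0.5918, -0.0155, 0.37]
eef_rot: [-0.054, 0.999, 0.0, -0.0]
ft_force: [0.1, 0.0, 1.3]
width: 0.0872
grip_force: 0.0
```

Call:
play_rows(
  claw=[0],
  delta_pos=[
    [0,0,0],
  ],
  delta_rot=[
    [0,0,0],
  ],
)

```text
time: 18.15
ee_pos: [0.5921, -0.0202, 0.3695]
eef_rot: [-0.05, 0.999, -0.001, -0.001]
ft_force: [-0.0, -0.1, 0.7]
width: 0.087
grip_force: 0.0
```

```bash
python3 - <<'E'
from h import *
st()
w=wrist();im=w['pixels'][:,:,::-1];cv2.imwrite('pics/w8.png',im)
print(proj(w,[[.5859,-.014,.3196],[.5367,-.0205,.3177],[.6368,-.008,.3185]]))
hsv=cv2.cvtColor(im,cv2.COLOR_BGR2HSV)
for v in range(60,235,20):
    g=hsv[v,240:400];print(v,[ (a+240) for a in np.flatnonzero(np.diff((g[:,1]<50).astype(int)))])
E
```

```text
t 18.15 p [ 0.5921 -0.0202  0.3695] j [-0.1556  0.2351  0.1435  1.2049 -0.0311  1.7052  1.6512] F [-0.0192 -0.0728  0.7244] M [ 0.0512  0.058  -0.0288] w 0.0869638518462478 0.0 Mtool [-0.0568  0.0527  0.0286] Ftool [ 0.0274 -0.0722 -0.7242] turned [-0.8102  0.0442 -2.5047] off [-0.1719  0.1101 -0.2652]
[[330.2488 194.9626]
 [328.7072 127.699 ]
 [330.6739 256.0779]]
60 []
80 [np.int64(332), np.int64(346), np.int64(392)]
100 [np.int64(276), np.int64(335)]
120 [np.int64(317), np.int64(339)]
140 [np.int64(317), np.int64(339)]
160 [np.int64(317), np.int64(339)]
180 [np.int64(318), np.int64(339)]
200 [np.int64(318), np.int64(335), np.int64(391)]
220 [np.int64(319), np.int64(337), np.int64(338), np.int64(345)]
```

Call:
play_rows(
  claw=[0,0,0,0],
  delta_pos=[
    [0,0.02,0.05],
    [0,0.015,0.05],
    [0,0,0.05],
    [0,0,0],
  ],
  delta_rot=[
    [0,0,0],
    [0,0,0],
    [0,0,0],
    [0,0,0],
  ],
)

```text
time: 18.6
ee_pos: [0.5899, -0.0051, 0.3391]
eef_rot: [-0.056, 0.998, 0.0, -0.001]
ft_force: [-0.9, -0.4, -0.7]
width: 0.0869
grip_force: 0.0
```

```bash
python3 - <<'E'
from h import *
st()
w=wrist();im=w['pixels'][:,:,::-1];cv2.imwrite('pics/w9.png',im)
print(proj(w,[[.5859,-.014,.3196],[.5367,-.0205,.3177],[.6368,-.008,.3185]]))
for f in('pics/w8.png','pics/w9.png'):
    g=cv2.imread(f);hsv=cv2.cvtColor(g,cv2.COLOR_BGR2HSV)
    print(f)
    for v in range(60,240,20):
        print(v,hsv[v,300:362:3,1].tolist(),hsv[v,300:362:3,2].tolist())
E
```

```text
t 18.6 p [ 0.5899 -0.0051  0.3391] j [-0.1709  0.2218  0.1286  1.2826 -0.029   1.6402  1.6351] F [-0.9466 -0.3731 -0.6579] M [ 0.0078  0.0466 -0.0163] w 0.08690676090808906 0.0 Mtool [-0.0129  0.0455  0.0163] Ftool [ 0.9815 -0.2658  0.6588] turned [-0.8143  0.0437 -2.5156] off [-0.1485  0.1    -0.2426]
[[308.5782 208.9525]
 [306.4373 133.7313]
 [309.6545 276.1822]]
pics/w8.png
60 [117, 115, 116, 119, 119, 118, 122, 119, 116, 120, 119, 93, 92, 102, 112, 117, 122, 121, 122, 127, 118] [174, 175, 173, 173, 173, 177, 176, 175, 178, 177, 173, 142, 138, 137, 127, 124, 127, 122, 125, 124, 123]
80 [118, 120, 122, 120, 121, 118, 115, 120, 117, 121, 117, 11, 1, 2, 6, 14, 106, 123, 122, 120, 128] [175, 172, 174, 174, 175, 175, 179, 174, 170, 171, 177, 251, 255, 255, 255, 252, 132, 124, 123, 128, 126]
100 [21, 21, 22, 22, 18, 20, 23, 21, 13, 8, 7, 11, 96, 125, 121, 118, 119, 120, 119, 120, 125] [171, 171, 171, 175, 172, 169, 154, 202, 234, 246, 250, 242, 138, 129, 126, 128, 131, 127, 126, 125, 114]
120 [116, 117, 116, 115, 122, 115, 17, 22, 12, 7, 6, 8, 11, 24, 120, 124, 121, 124, 119, 121, 122] 
[... 2262 characters left out ...]
4, 251, 251, 245, 190, 226, 224, 209, 174, 129, 126, 123, 129, 128, 123, 127, 104, 106, 104, 128]
180 [20, 9, 6, 4, 8, 54, 15, 13, 13, 18, 118, 123, 121, 112, 117, 122, 122, 120, 121, 126, 119] [218, 245, 251, 252, 246, 193, 226, 224, 208, 171, 123, 126, 124, 125, 124, 123, 123, 104, 105, 99, 161]
200 [19, 9, 6, 4, 7, 40, 16, 13, 14, 90, 120, 121, 114, 121, 123, 118, 120, 120, 124, 122, 116] [213, 243, 250, 252, 248, 185, 221, 221, 205, 131, 123, 126, 125, 120, 120, 125, 121, 102, 101, 88, 178]
220 [21, 9, 5, 5, 6, 34, 43, 50, 41, 60, 117, 119, 119, 118, 116, 119, 119, 124, 125, 122, 117] [210, 243, 250, 252, 249, 196, 173, 185, 173, 141, 126, 126, 126, 125, 125, 126, 118, 103, 100, 75, 183]
```

Call:
play_rows(
  claw=[0,0,0,0,0,0,0,0],
  delta_pos=[
    [0,-0.022,0],
    [0,-0.02,0.04],
    [0,0,0.05],
    [0,0,0.05],
    [0,0,0.05],
    [0,0,0.05],
    [0,0,0.05],
    [0,0,0],
  ],
  delta_rot=[
    [0,0,0],
    [0,0,0],
    [0,0,0],
    [0,0,0],
    [0,0,0],
    [0,0,0],
    [0,0,0],
    [0,0,0],
  ],
)

```text
time: 19.45
ee_pos: [0.5911, -0.0143, 0.2814]
eef_rot: [-0.055, 0.998, 0.0, -0.0]
ft_force: [0.1, -1.2, 0.3]
width: 0.087
grip_force: 0.0
```

```bash
python3 - <<'E'
from h import *
p,R,s=now();print(p,s['ft_force'])
w=wrist();im=w['pixels'][:,:,::-1];cv2.imwrite('pics/w10.png',im)
print(proj(w,[[.5859,-.014,.3196],[.5367,-.0205,.3177]]),proj(w,[p,p+[0,0,.028]]))
g=cv2.cvtColor(im,cv2.COLOR_BGR2HSV)
for v in range(100,280,20): print(v,(np.flatnonzero(g[v,290:350,1]<30)+290)[[0,-1]].tolist())
E
```

```text
[ 0.5911 -0.0143  0.2814] [ 0.1324 -1.1683  0.3293]
[[323.3868 245.5218]
 [321.53   148.2822]] [[321.2397 226.7633]
 [321.4749 246.1479]]
100 [290, 329]
120 [290, 334]
140 [305, 337]
160 [306, 337]
180 [306, 336]
200 [306, 336]
220 [307, 330]
240 [307, 329]
260 [308, 343]
```

Call:
play_rows(
  claw=[0,0,0,0],
  delta_pos=[
    [0,0,0.05],
    [0,0,0.05],
    [0,0,0.05],
    [0,0,0],
  ],
  delta_rot=[
    [0,0,0],
    [0,0,0],
    [0,0,0],
    [0,0,0],
  ],
)

```text
time: 19.9
ee_pos: [0.591, -0.0144, 0.2513]
eef_rot: [-0.055, 0.998, 0.0, -0.0]
ft_force: [0.4, 0.6, 0.2]
width: 0.0871
grip_force: 0.0
```

```bash
python3 - <<'E'
from h import *
p,R,s=now();print(p,s['ft_force'],s['width'])
w=wrist();im=w['pixels'][:,:,::-1];cv2.imwrite('pics/w11.png',im)
g=cv2.cvtColor(im,cv2.COLOR_BGR2HSV)
for v in range(140,280,12):
    dk=np.flatnonzero(np.diff((g[v,200:440,2]<60).astype(int)))+200
    print(v,(np.flatnonzero(g[v,290:350,1]<30)+290)[[0,-1]].tolist(),dk.tolist())
E
```

```text
[ 0.591  -0.0144  0.2513] [0.3643 0.558  0.1859] 0.08705708498809707
140 [302, 338] [426, 435]
152 [302, 338] []
164 [303, 338] []
176 [303, 338] []
188 [303, 338] []
200 [304, 338] []
212 [303, 338] []
224 [304, 336] []
236 [304, 331] [407, 438]
248 [305, 331] [207, 233, 405, 434]
260 [305, 345] [234, 405]
272 [305, 345] [235, 404]
```

Call:
play_rows(
  claw=[0,0,0.3,0.6,0.8,1,1,1],
  delta_pos=[
    [0,0,0.03],
    [0,0,0.03],
    [0,0,0],
    [0,0,0],
    [0,0,0],
    [0,0,0],
    [0,0,0],
    [0,0,0],
  ],
  delta_rot=[
    [0,0,0],
    [0,0,0],
    [0,0,0],
    [0,0,0],
    [0,0,0],
    [0,0,0],
    [0,0,0],
    [0,0,0],
  ],
  squeeze=5,
)

```text
time: 20.75
ee_pos: [0.5919, -0.0144, 0.2414]
eef_rot: [-0.055, 0.998, 0.0, 0.001]
ft_force: [0.6, 0.5, 0.5]
width: 0.0466
grip_force: 0.0
```

Call:
play_rows(
  claw=[1,1,1,1],
  delta_pos=[
    [0,0,0],
    [0,0,0],
    [0,0,0],
    [0,0,0],
  ],
  delta_rot=[
    [0,0,0],
    [0,0,0],
    [0,0,0],
    [0,0,0],
  ],
)

```text
time: 21.15
ee_pos: [0.5918, -0.0144, 0.2412]
eef_rot: [-0.055, 0.998, 0.0, 0.001]
ft_force: [-0.1, -3.2, -1.4]
width: 0.0151
grip_force: 2.4
```

Call:
play_rows(
  claw=[1,1,1,1,1,1],
  delta_pos=[
    [0,0,0],
    [0,0,0],
    [0,0.037,0.024],
    [0,0.036,0.025],
    [0,0.036,0.026],
    [0,0,0],
  ],
  delta_rot=[
    [0,0,0],
    [0,0,0],
    [0,0,0],
    [0,0,0],
    [0,0,0],
    [0,0,0],
  ],
  squeeze=15,
)

```text
time: 21.75
ee_pos: [0.5891, 0.0093, 0.2261]
eef_rot: [-0.056, 0.998, 0.001, 0.001]
ft_force: [-2.4, 5.2, -0.5]
width: 0.0136
grip_force: 15.0
```

```bash
python3 -c "from h import *;st()"
```

```text
t 21.75 p [0.5891 0.0093 0.2261] j [-0.183   0.2296  0.1091  1.5039 -0.0272  1.4081  1.6106] F [-2.3748  5.2431 -0.5206] M [0.9688 0.3752 0.0779] w 0.013564709705902026 15.0125353038311 Mtool [-1.0049  0.2645 -0.0759] Ftool [1.7737 5.4749 0.5287] turned [-0.8183  0.0441 -2.5151] off [-0.0784  0.1011 -0.1529]
```

Call:
play_rows(
  claw=[1,1,1,1,1,1],
  delta_pos=[
    [0,0.036,0.028],
    [0,0.035,0.029],
    [0,0.034,0.03],
    [0,0.033,0.03],
    [0,0.032,0.031],
    [0,0,0],
  ],
  delta_rot=[
    [0,0,0],
    [0,0,0],
    [0,0,0],
    [0,0,0],
    [0,0,0],
    [0,0,0],
  ],
)

```text
time: 22.35
ee_pos: [0.585, 0.0429, 0.1961]
eef_rot: [-0.056, 0.998, 0.001, 0.0]
ft_force: [-4.2, 5.2, -1.3]
width: 0.0136
grip_force: 15.0
```

```bash
python3 -c "from h import *;st()"
```

```text
t 22.35 p [0.585  0.0429 0.1961] j [-0.2217  0.2378  0.0858  1.5556 -0.0227  1.3485  1.5495] F [-4.168   5.1853 -1.3194] M [1.165  0.7053 0.0768] w 0.013644679425400054 15.017324388027191 Mtool [-1.2366  0.5708 -0.075 ] Ftool [3.563  5.616  1.3288] turned [-0.817   0.0445 -2.5154] off [-0.0467  0.0748 -0.1341]
```

Call:
play_rows(
  claw=[1,1,1,1,1,1],
  delta_pos=[
    [0,0.028,0.035],
    [0,0.027,0.036],
    [0,0.025,0.036],
    [0,0.024,0.037],
    [0,0.022,0.038],
    [0,0,0],
  ],
  delta_rot=[
    [0,0,0],
    [0,0,0],
    [0,0,0],
    [0,0,0],
    [0,0,0],
    [0,0,0],
  ],
)

```text
time: 22.95
ee_pos: [0.5819, 0.0703, 0.1599]
eef_rot: [-0.057, 0.998, 0.002, 0.0]
ft_force: [-6.5, 11.5, 0.5]
width: 0.0135
grip_force: 15.0
```

```bash
python3 -c "from h import *;st()"
```

```text
t 22.95 p [0.5819 0.0703 0.1599] j [-0.2507  0.2578  0.0664  1.607  -0.0225  1.2769  1.5046] F [-6.534  11.4772  0.5118] M [2.4515 1.196  0.0547] w 0.01351356122801929 14.98417784459889 Mtool [-2.5715  0.9099 -0.0498] Ftool [ 5.1875 12.1476 -0.4564] turned [-0.8182  0.0473 -2.5177] off [-0.0143  0.0549 -0.1092]
```

Call:
play_rows(
  claw=[1,1,1,1,1],
  delta_pos=[
    [0,0.03,0.036],
    [0,0.025,0.038],
    [0,0.02,0.038],
    [0,0.018,0.04],
    [0,0,0],
  ],
  delta_rot=[
    [0,0,0],
    [0,0,0],
    [0,0,0],
    [0,0,0],
    [0,0,0],
  ],
)

```text
time: 23.45
ee_pos: [0.5799, 0.0862, 0.1287]
eef_rot: [-0.056, 0.998, 0.001, -0.0]
ft_force: [-2.9, 5.0, -3.9]
width: 0.0133
grip_force: 15.0
```

```bash
python3 -c "from h import *;st()"
```

```text
t 23.45 p [0.5799 0.0862 0.1287] j [-0.2707  0.2812  0.0557  1.6446 -0.0186  1.2167  1.4717] F [-2.9257  4.992  -3.8553] M [1.0962 0.638  0.0277] w 0.013302568986157459 15.030220672488213 Mtool [-1.1604  0.512  -0.0275] Ftool [2.3489 5.2792 3.8673] turned [-0.8154  0.0451 -2.5155] off [ 0.0101  0.0444 -0.0862]
```

Call:
play_rows(
  claw=[1,1,1,1],
  delta_pos=[
    [0,0.01,0.025],
    [0,0.008,0.025],
    [0,0.008,0.025],
    [0,0,0],
  ],
  delta_rot=[
    [0,0,0],
    [0,0,0],
    [0,0,0],
    [0,0,0],
  ],
)

```text
time: 23.85
ee_pos: [0.5793, 0.0918, 0.1141]
eef_rot: [-0.056, 0.998, 0.001, -0.0]
ft_force: [-3.7, 6.0, -3.3]
width: 0.0133
grip_force: 15.1
```

```bash
python3 -c "from h import *;st()"
```

```text
t 23.85 p [0.5793 0.0918 0.1141] j [-0.2764  0.2934  0.0517  1.6608 -0.0189  1.1881  1.4628] F [-3.6871  6.0301 -3.3208] M [1.3842 0.8795 0.0051] w 0.013293488188730497 15.077074281871319 Mtool [-1.4737  0.7195 -0.004 ] Ftool [2.9893 6.3954 3.3389] turned [-0.8159  0.0457 -2.5157] off [ 0.0208  0.0412 -0.0753]
```

Call:
play_rows(
  claw=[1,1,1,1],
  delta_pos=[
    [0,0.005,0.015],
    [0,0.005,0.015],
    [0,0.004,0.015],
    [0,0,0],
  ],
  delta_rot=[
    [0,0,0],
    [0,0,0],
    [0,0,0],
    [0,0,0],
  ],
)

```text
time: 24.25
ee_pos: [0.579, 0.0946, 0.1054]
eef_rot: [-0.056, 0.998, 0.001, -0.0]
ft_force: [-5.4, 7.0, -0.2]
width: 0.013
grip_force: 15.0
```

```bash
python3 -c "from h import *;st()"
```

```text
t 24.25 p [0.579  0.0946 0.1054] j [-0.2794  0.3011  0.0497  1.67   -0.0189  1.171   1.458 ] F [-5.4179  7.0477 -0.2401] M [1.3701 1.1421 0.0817] w 0.012980696749981114 15.03941472619772 Mtool [-1.4889  0.9824 -0.0798] Ftool [4.5982 7.6072 0.2624] turned [-0.816   0.0458 -2.5156] off [ 0.0269  0.0398 -0.0686]
```

Call:
play_rows(
  claw=[1,1,1,1],
  delta_pos=[
    [0,0.003,0.012],
    [0,0.003,0.012],
    [0,0.003,0.012],
    [0,0,0],
  ],
  delta_rot=[
    [0,0,0],
    [0,0,0],
    [0,0,0],
    [0,0,0],
  ],
)

```text
time: 24.65
ee_pos: [0.5788, 0.0966, 0.0983]
eef_rot: [-0.056, 0.998, 0.001, -0.0]
ft_force: [-5.1, 7.1, 0.0]
width: 0.0135
grip_force: 15.1
```

```bash
python3 -c "from h import *;st()"
```

```text
t 24.65 p [0.5788 0.0966 0.0983] j [-0.2814  0.3077  0.0481  1.6773 -0.0192  1.157   1.4549] F [-5.1064  7.1335  0.0466] M [1.2918 1.1519 0.0715] w 0.013450517857581005 15.118584930896759 Mtool [-1.4124  1.0007 -0.069 ] Ftool [ 4.2779  7.6592 -0.0218] turned [-0.8162  0.0462 -2.5158] off [ 0.0318  0.0388 -0.0631]
```

Call:
play_rows(
  claw=[1,1,1,1],
  delta_pos=[
    [0,0.003,0.012],
    [0,0.003,0.012],
    [0,0.002,0.012],
    [0,0,0],
  ],
  delta_rot=[
    [0,0,0],
    [0,0,0],
    [0,0,0],
    [0,0,0],
  ],
)

```text
time: 25.05
ee_pos: [0.5808, 0.0973, 0.0934]
eef_rot: [-0.055, 0.998, 0.001, 0.002]
ft_force: [-4.8, 4.2, 12.8]
width: 0.0127
grip_force: 14.1
```

```bash
python3 - <<'E'
from h import *
st()
w=wrist();g=cv2.cvtColor(w['pixels'][:,:,::-1],cv2.COLOR_BGR2HSV);cv2.imwrite('pics/w12.png',w['pixels'][:,:,::-1])
for v in range(100,260,20): 
    q=np.flatnonzero(g[v,270:370,1]<30)+270;print(v,q[[0,-1]].tolist() if len(q) else q,len(q))
E
```

```text
t 25.05 p [0.5808 0.0973 0.0934] j [-0.2825  0.3126  0.0481  1.6816 -0.0181  1.143   1.4522] F [-4.8064  4.1593 12.845 ] M [0.848  1.0004 0.0519] w 0.012719586847390567 14.102165400981903 Mtool [-0.9536  0.9007 -0.0455] Ftool [  4.2597   4.6945 -12.8535] turned [-0.8218  0.0441 -2.5126] off [ 0.0362  0.0399 -0.0604]
100 [270, 369] 97
120 [270, 369] 97
140 [301, 358] 58
160 [302, 350] 47
180 [303, 340] 38
200 [303, 335] 33
220 [304, 335] 32
240 [291, 346] 36
```

Call:
play_rows(
  claw=[1,1,1,1,1,1],
  delta_pos=[
    [0,0,0],
    [0,0,0.01],
    [0,0,0.01],
    [0,0,0],
    [0,0,0],
    [0,0,0],
  ],
  delta_rot=[
    [0,0,0],
    [0,0,0],
    [0,0,0],
    [0,0,0],
    [0,0,0],
    [0,0,0],
  ],
  squeeze=30,
)

```text
time: 25.7
ee_pos: [0.5819, 0.0975, 0.0917]
eef_rot: [-0.055, 0.998, 0.002, 0.004]
ft_force: [-8.8, 1.8, 27.7]
width: 0.0118
grip_force: 28.0
```

```bash
python3 -c "from h import *;st()"
```

```text
t 25.7 p [0.5819 0.0975 0.0917] j [-0.2822  0.3143  0.048   1.6834 -0.0183  1.1367  1.4524] F [-8.7621  1.804  27.7236] M [0.6402 1.8955 0.0657] w 0.011831065419363698 28.040593564510345 Mtool [-0.8458  1.8135 -0.0546] Ftool [  8.3084   2.8358 -27.7769] turned [-0.8254  0.0438 -2.5113] off [ 0.038   0.0406 -0.0596]
```

Call:
play_rows(
  claw=[0.9,0.7,0.5,0.5,0.5,0.5,0.5,0.5],
  delta_pos=[
    [0,0,0],
    [0,0,0],
    [0,0,0],
    [0,0,0],
    [0,0,0],
    [0,0,-0.05],
    [0,0,-0.1],
    [0,0,-0.2],
  ],
  delta_rot=[
    [0,0,0],
    [0,0,0],
    [0,0,0],
    [0,0,0],
    [0,0,0],
    [0,0,0],
    [0,0,0],
    [0,0,0],
  ],
)

```text
time: 26.5
ee_pos: [0.5781, 0.0955, 0.1562]
eef_rot: [-0.055, 0.998, -0.0, -0.002]
ft_force: [0.8, -0.4, -0.2]
width: 0.0428
grip_force: 0.0
```

Call:
play_rows(
  claw=[0.5,0.5,0.5,0.5,0.5,0.5,0.5,0.5],
  delta_pos=[
    [0,0,-0.2],
    [0,0,-0.2],
    [0,0.1,-0.15],
    [0,0.2,-0.05],
    [0,0.2,0],
    [0,0.2,0],
    [0,0.2,0],
    [0,0,0],
  ],
  delta_rot=[
    [0,0,0],
    [0,0,0],
    [0,0,0],
    [0,0,0],
    [0,0,0],
    [0,0,0],
    [0,0,0],
    [0,0,0],
  ],
)

```text
time: 27.3
ee_pos: [0.5571, 0.2816, 0.2774]
eef_rot: [-0.059, 0.998, 0.002, 0.0]
ft_force: [-0.4, 0.8, 0.3]
width: 0.0434
grip_force: 0.0
```

```bash
python3 - <<'E'
from h import *
p,R,s=now();print(p,s['ft_force'],s['width'])
C=cams();t,sd=C['top'],C['side']
cv2.imwrite('pics/t9.png',t['pixels'][:,:,::-1]);cv2.imwrite('pics/s9.png',sd['pixels'][:,:,::-1])
# expected closed handle and hood corners
O=cm+.115*X-np.array([0,0,.065])
for th in(0,.1,.2):
    ph=.2637+th;H=O+.108*X+np.array([0,0,.1])
    P=[H-.221*np.cos(ph)*X+.221*np.sin(ph)*np.array([0,0,1])+k*Y for k in(-.05,0,.05)]
    print(th,'top',proj(t,P).round(1).tolist(),'side',proj(sd,P).round(1).tolist())
for n,c,rows in(('top',t,range(130,215,10)),('side',sd,range(195,275,10))):
    g=cv2.cvtColor(c['pixels'][:,:,::-1],cv2.COLOR_BGR2HSV)
    for v in rows:
        q=np.flatnonzero((g[v,230:420,1]<45)&(g[v,230:420,2]>90))+230;print(n,v,q.tolist()[:40])
E
```

```text
[0.5571 0.2816 0.2774] [-0.4487  0.7637  0.3185] 0.043371764052743685
0 top [[278.7, 204.7], [276.4, 180.1], [274.2, 155.9]] side [[356.8, 182.6], [355.1, 196.3], [353.2, 210.8]]
0.1 top [[281.2, 202.9], [278.8, 177.7], [276.5, 153.0]] side [[354.3, 176.0], [352.5, 189.5], [350.5, 204.0]]
0.2 top [[284.9, 201.0], [282.5, 175.2], [280.1, 149.9]] side [[350.9, 169.3], [348.9, 182.8], [346.8, 197.3]]
top 130 []
top 140 [281, 282, 283, 284, 285, 286, 287, 288, 289, 290, 291, 292, 293, 294, 295, 296]
top 150 [259, 260, 261, 266, 267, 268, 269, 270, 271, 272]
top 160 [258, 259, 260, 261, 267, 268, 269, 270, 271, 272, 273]
top 170 [268, 269, 270, 271, 272, 273, 274]
top 180 [269, 270, 271, 272, 273, 274, 275]
top 190 [270, 271, 272, 273, 274, 275, 276]
top 200 [271, 272, 273, 274, 275, 276, 277, 417, 418, 419]
top 210 [271, 272, 273, 274, 275, 276, 277, 407, 408, 409, 410, 411, 412, 413, 414, 415, 416, 417, 418, 419]
side 195 [234, 235, 236, 237, 238, 239, 240, 241, 242, 243, 244, 245, 246, 247, 248, 249, 356, 357, 358, 359, 360, 374, 375, 376, 377]
side 205 [230, 231, 232, 233, 234, 235, 236, 237, 238, 239, 240, 241, 242, 243, 244, 245, 246, 247, 248, 249, 250, 251, 252, 253, 355, 356, 357, 358, 359, 362, 363, 376, 377, 378]
side 215 [230, 231, 232, 233, 234, 235, 236, 237, 238, 239, 240, 241, 242, 243, 244, 331, 332, 333, 334, 335, 336, 337, 338, 339, 340, 341, 342, 343, 344, 345, 346, 347, 348, 349, 350, 351, 352, 353, 354, 355]
side 225 []
side 235 [350, 355, 356, 363, 364]
side 245 [368, 369]
side 255 [363, 364, 365, 366, 368]
side 265 []
```

```bash
python3 - <<'E'
from h import *
C=cams();t,s=C['top'],C['side']
for tv,tu in((160,270.),(180,272.),(200,274.)):
    print(min(((tri(t,(tu,tv),s,(358-(v-195)*.11,v)),v) for v in np.arange(165,225,.5)),key=lambda x:x[0][1]))
# tops: bystanders & dials compare images outside arm
def masks(im):
    h=cv2.cvtColor(im,cv2.COLOR_BGR2HSV);return h
for f,nm in(('pics/top0.png','old'),('pics/t9.png','new')):
    im=cv2.imread(f);h=cv2.cvtColor(im,cv2.COLOR_BGR2HSV)
    for lab,(y0,y1,x0,x1) in dict(bar=(215,260,160,222),tin=(158,200,170,215),block=(185,240,400,455)).items():
        g=h[y0:y1,x0:x1]
        m=(g[...,0]<9)&(g[...,1]>150)&(g[...,2]>120) if lab=='bar' else (g[...,1]<45)&(g[...,2]>80)
        ys,xs=np.nonzero(m);print(nm,lab,m.sum(),(xs.mean()+x0).round(1),(ys.mean()+y0).round(1))
    g=h[120:170,240:290];ys,xs=np.nonzero((g[...,2]<55));print(nm,'lampdark',len(xs),xs.mean()+240,ys.mean()+120)
E
```

```text
((array([0.6203, 0.1008, 0.1741]), np.float64(2.4512082281277747e-05)), np.float64(202.5))
((array([0.5802, 0.096 , 0.1735]), np.float64(2.233029053615705e-05)), np.float64(191.0))
((array([0.5407, 0.0913, 0.1723]), np.float64(3.040232984244093e-05)), np.float64(180.5))
old bar 0 nan nan
old tin 654 189.7 176.9
old block 1023 427.4 211.7
old lampdark 171 268.29824561403507 152.1169590643275
new bar 0 nan nan
new tin 453 194.5 178.3
new block 1013 427.5 211.6
new lampdark 76 267.5263157894737 152.2763157894737<stdin>:13: RuntimeWarning: Mean of empty slice.
  ret = ret.dtype.type(ret / rcount)
```

```bash
python3 -c "
from bench import r
print(r.close_job())"
```

```text
the job is handed in; nothing more can be done
None
```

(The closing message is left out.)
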